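# Pack the mending box and the hand-wash caddy

### The arm

A 6-joint arm with a two-finger parallel gripper is mounted at the origin on the work surface. World frame = base frame: x ahead of the robot, y to its left, z up, the work surface at z = 0. Lengths are in m, angles in rad, forces in N, time in s.
With the tool pointing down it reaches from about 0.375 to 0.9 m from the base axis. Payload 3.1 kg.
Tool frame: the origin (TCP) lies on the centre line of the jaws, within the pads' length; the fingertips stand 14 mm ahead of it and the grasp point (between the pads) lies 5 mm behind it; z points along the fingers, y is the line along which they close (so a half turn about z gives the same grasp; the last joint's range is limited). The gripper opens to 87 mm and grips with 3 to 60 N. Pads are 19 mm wide; open, the fingers measure 117 mm over their backs; the gripper's body (75 mm by 190 mm) begins 51 mm behind the grasp point.
Start: joints at [-1.365, 0.527, 1.433, -0, 1.181, -0.178], TCP at [0.235, -0.579, 0.237] pointing down, gripper open.
Joint ranges: [-3.08, 3.08], [-0.75, 2.2], [0.22, 2.44], [-1.43, 4.57], [0, 2.65], [-2.85, 2.85]. Speed limits (rad/s): [2.79, 2.79, 3.14, 3.14, 3.14, 3.14].

### API

Orientations are given as a unit quaternion [x, y, z, w].
In Python, from rig import robot gives the robot as it stands.
- The arm moves only by the tool move_arm, never from a script. Its argument "commands" is a list of rows, each an object with "hand": the finger opening in cm, from 0 to 8.7; "travel": the shift along the tool's x, y, z in cm, a list of three; "twist": the turn, a rotation vector about the tool's x, y, z in degrees, a list of three. In form: [{"hand": hand, "travel": [dx, dy, dz], "twist": [wx, wy, wz]}, ...]. A call has 1 to 5 rows; each row shifts and turns the commanded pose from where the row before left it, along the tool's axes as they then stand; what a row does not reach is not made up. A row lasts 1/12 s, in which the tool goes at most 41.7 mm and 7.16 degrees, less where a joint would pass 70% of its speed; a pose out of reach is approached as far as the arm can. A call is refused whole if a number of a shift passes 4.17 or a number of a turn 7.16, either way. A call with a gripper value outside its range is refused whole. The fingers move at their own pace and stop on an object; "force" is the grip in N (left out, the last holds). Time passes only in rows, so rows that do not move let the fingers close. It gives the time, the measured TCP pose, the force, the opening and the grip force at its end, in the units of the state.
- robot.get_obs(): the state, without advancing time (a new reading comes with each control period).
- robot.camera(name): name is "scene" or "top" or "wrist"; returns a dict with "frame" (384x512x3 uint8, red, green, blue), "fov_y" (degrees; the focal length in pixels is half the picture's height over the tangent of half this angle, whatever the lens; pixels are square), "cx", "cy" (the principal point, pixels), "extrinsics" (4x4, takes a point from camera to world coordinates); the wrist camera has in their place "T_tool_cam" (4x4, takes a point from camera to tool coordinates, whose origin is the TCP and whose axes are the flange's). Camera axes: x right, y down, z forward; pixel columns grow to the right and rows downward; lengths in m; the calibration is good to about 2 mm. A picture is of the moment at which its call begins: read the wrist's pose just before it. There is no depth.
- robot.hand_in(): hands the job in; it is judged then, once.
The state is a dict: "time": time; "q": joint angles; "joint_velocities": joint speeds; "joint_torque": joint torques, N m; "position": TCP position; "tool_rot": TCP orientation; "ft_force": force on the tool from outside, world axes, zero at the start; "moment": the same for the moment, N m; "grip_width": finger opening in m; "grip_force": force on a finger pad.
Only numpy, scipy, OpenCV 4.12 (cv2) and the standard library are available. Lean on these libraries where they do the work, as an engineer would, in place of code of your own. Each camera call takes 0.05 s, during which the arm holds its last target. There are 200 camera calls.

### The job

Make up two kits from the stock on the ridged tray. Mending kit: swing the mending box's cantilever top tray up and over until it rests open, put the button tin flat in the larger bay underneath and the thread spool upright in the smaller bay, then lower the top tray fully home again, never letting it drop. Hand-wash kit: lay the soap bar flat in the caddy's shorter, ribbed bay and the laundry brush, bristles down, in its longer bay; leave the dish of pegs and the green tub where they are.

Things in the scene. Friction and masses are not known exactly. Their poses are not given: they have to be found in the camera images.
- mending_box: Wooden box, fixed, 124 (x) x 200 (y) mm, 60 high, walls and floor 4 mm; its top tray (63 to 93 mm high) covers it and opens to box +x, away from the robot. Origin: centre of underside. Two bays below, each 116 mm in x, 50 mm high divider: larger y -96 to +12 mm (centre -42), smaller y +16 to +96 (centre +56). Link arms stand 6 mm out at both y ends. Open tray's near edge: x +83 mm.
- cantilever (a joint): Link arm angle q, rad: 0 = top tray closed, 2.02 = open on its stop. Parallel arms 84 mm long turn about box y, so the tray stays level: at q it has moved 84*(sin(q-1.012)+0.848) mm along box +x and 84*(cos(q-1.012)-0.53) mm up (open: 142 mm along +x, no rise; top of arc 39 mm up at q=1.01). Free hinges: it falls to the side it leans to and lies there by its weight. Tray 0.3 kg.
- tray_handle (a point): Middle of the bar handle over the top tray's centre: round wooden bar 10 mm thick, 100 mm long along box y, a post at each end; axis 115 mm above the table when closed, 22 mm above the tray's rim, 49 mm above its floor (a 25 mm high rib runs under the bar). Axes as the box's; moves with the tray, never turns.
- wash_caddy: Low white plastic caddy, fixed, 120 (x) x 228 (y) mm, 30 high, walls and floor 4 mm, a loop grip outside each y end. Origin: centre of underside. Two bays, each 112 mm in x, parted by a 28 mm high divider: shorter, ribbed floor, y +12 to +110 mm (centre +61); longer, smooth, y -110 to +8 mm (centre -51).
- spool: Wooden spool wound with pale thread, upright: 34 mm across the flanges, 42 mm high, about 30 g. Origin: centre of the underside, z up along its axis. It stands on the floor of the ridged tray, 4 mm above the table (the tray is fixed, its rim 22 mm high).
- button_tin: Round flat metal button tin, 58 mm across the lid (upper 10 mm; body below 56 mm), 24 mm high, about 90 g. Origin: centre of the underside, z up. On the ridged tray at the start.
- soap_bar: Cream-coloured soap bar, 50 mm (its x) by 75 mm (its y) by 28 mm high, about 120 g. Origin: centre of the underside, z up. On the ridged tray at the start.
- laundry_brush: Laundry brush lying bristles down: wooden back 40 mm (its x) by 90 mm (its y), 18 mm thick, on a stiff bristle block 34 by 82 by 25 mm; 43 mm high in all, about 90 g. Origin: centre of the underside (bristle tips), z up. On the ridged tray at the start.
- peg_dish: White ceramic dish heaped with wooden clothes pegs, 96 mm across, about 40 mm high, loose at the far end of the ridged tray; to be left alone. Origin: centre of the underside.
- green_tub: Closed green plastic tub, 82 mm across, 64 mm high, loose at the far end of the ridged tray; to be left alone. Origin: centre of the underside.
Things that resemble listed ones, but are neither listed nor needed, are in the scene too. Leave any blue look-alike of the soap_bar alone.

How it is judged:
On the way, in this order (a step that is already met when the one before it is completed fails the run):
1. the top tray of the mending box is up and over, clear of the bays (value of joint cantilever above 1.85 rad), for 0.2 s.
2. tin and spool stand in their bays, the tray still open (value of joint cantilever above 1.7 rad and x of button_tin in the frame of mending_box between -0.036 and 0.036 m and y of button_tin in the frame of mending_box between -0.074 and -0.01 m and z of button_tin in the frame of mending_box between -0.001 and 0.009 m and angle between each of button_tin, spool's own z axis and vertical below 0.15 rad and x of spool in the frame of mending_box between -0.048 and 0.048 m and y of spool in the frame of mending_box between 0.027 and 0.085 m and z of spool in the frame of mending_box between -0.001 and 0.009 m), for 0.2 s.
3. the top tray is lowered home over them (value of joint cantilever below 0.06 rad), for 0.2 s.
At the end, for the whole second after the job is handed in: Tin flat in the mending box's larger bay, spool upright in the smaller, soap flat in the caddy's shorter bay, brush bristles down in the longer (each tilted under 0.15 rad, underside within 5 mm of the bay floor); top tray closed to within 0.06 rad; all released and at rest (x of button_tin in the frame of mending_box between -0.036 and 0.036 m and y of button_tin in the frame of mending_box between -0.074 and -0.01 m and z of button_tin in the frame of mending_box between -0.001 and 0.009 m and angle between each of button_tin, spool, soap_bar, laundry_brush's own z axis and vertical below 0.15 rad and x of spool in the frame of mending_box between -0.048 and 0.048 m and y of spool in the frame of mending_box between 0.027 and 0.085 m and z of spool in the frame of mending_box between -0.001 and 0.009 m and x of soap_bar in the frame of wash_caddy between -0.036 and 0.036 m and y of soap_bar in the frame of wash_caddy between 0.025 and 0.097 m and z of soap_bar in the frame of wash_caddy between -0.001 and 0.009 m and x of laundry_brush in the frame of wash_caddy between -0.042 and 0.042 m and y of laundry_brush in the frame of wash_caddy between -0.098 and -0.004 m and z of laundry_brush in the frame of wash_caddy between -0.001 and 0.009 m and value of joint cantilever below 0.06 rad and linear speed of each of spool, button_tin, soap_bar, laundry_brush below 0.02 m/s); the robot touches nothing.
It fails at once if the top tray is let drop (its arms turn faster than 6 rad/s, as after a free fall of more than about 1 cm) (velocity of joint cantilever above 6 rad/s or velocity of joint cantilever below -6 rad/s).
It fails at once if the dish of pegs is shifted by more than 25 mm or tipped (distance of peg_dish from where it was at the start of the episode above 0.025 m or angle between peg_dish's own z axis and vertical above 0.5 rad).
It fails at once if the green tub is shifted by more than 25 mm or tipped (distance of green_tub from where it was at the start of the episode above 0.025 m or angle between green_tub's own z axis and vertical above 0.5 rad).
It also fails if it takes over 131 s, if anything falls off the work surface, if the arm or the gripper's body presses on something with over 40 N, if the wrist force passes 120 N, or if a joint passes its speed limit or range.

## Working session

There is one attempt and no reset: what is moved stays moved. The work goes in short steps, Python scripts to look and compute and a tool call to move; the robot and the scene stay as the last step left them, time stands still between calls to the robot, and variables do not carry over. Pictures are saved under pics/ and viewed, at most 14 in all, crops included, and the job is handed in when it is done.

Besides the shell and the picture viewer there is one more tool, called after "Call:" as name([rows], argument=value, ...), one row to a line, values as JSON. move_arm: Moves the arm, as the interface text tells. Its arguments: {"type":"object","properties":{"commands":{"type":"array"},"force":{"type":"number"}},"required":["commands"]}

```bash
mkdir -p pics
cat > h.py <<'E'
import numpy as np, cv2
from rig import robot
def shot(cam,name):
    c=robot.camera(cam); np.save('pics/'+name+'.npy',c,allow_pickle=True)
    cv2.imwrite('pics/'+name+'.png',cv2.resize(c['frame'][...,::-1],(800,600),interpolation=cv2.INTER_CUBIC)); return c
def load(name): return np.load('pics/'+name+'.npy',allow_pickle=True).item()
def K(c):
    f=192/np.tan(np.radians(c['fov_y'])/2); return f,c['cx'],c['cy']
def back(c,u,v,z,T=None):
    f,cx,cy=K(c); T=c['extrinsics'] if T is None else T
    d=T[:3,:3]@np.array([(u-cx)/f,(v-cy)/f,1]); o=T[:3,3]; return o+d*(z-o[2])/d[2]
def proj(c,p,T=None):
    f,cx,cy=K(c); T=c['extrinsics'] if T is None else T
    q=T[:3,:3].T@(np.asarray(p)-T[:3,3]); return cx+f*q[0]/q[2],cy+f*q[1]/q[2]
E
python3 - <<'E'
from h import *
for n in('top','scene'):
    c=shot(n,n+'0'); print(n,{k:c[k] for k in c if k!='frame'})
o=robot.get_obs(); print(o)
E
```

```text
top {'fov_y': 50.36797727446932, 'cx': 254.94595703849674, 'cy': 185.73404456502635, 'extrinsics': array([[ 0.00779413, -0.99477551,  0.10178865,  0.48739565],
       [-0.99924955, -0.00388577,  0.03853877, -0.01651859],
       [-0.0379419 , -0.10201264, -0.99405927,  1.04887892],
       [ 0.        ,  0.        ,  0.        ,  1.        ]])}
scene {'fov_y': 54.598594931192736, 'cx': 254.59698607038683, 'cy': 188.8909607215212, 'extrinsics': array([[ 0.87701857,  0.38730171, -0.2843164 ,  0.82624334],
       [ 0.48039524, -0.71633298,  0.50605086, -0.40595989],
       [-0.00767085, -0.58040025, -0.81429523,  0.75686375],
       [ 0.        ,  0.        ,  0.        ,  1.        ]])}
{'time': 0.1, 'q': array([-1.36449400e+00,  5.28353806e-01,  1.43373266e+00, -3.24971019e-05,
        1.18141353e+00, -1.78516342e-01]), 'joint_velocities': array([ 0.00033634, -0.00312191, -0.00290065,  0.00159597, -0.00114069,
        0.00027287]), 'joint_torque': array([-3.13159717e-04, -4.40984416e+01, -1.77151269e+01,  6.33742078e-02,
        5.34102169e-02, -4.53108680e-05]), 'position': array([ 0.23450102, -0.57867609,  0.23569459]), 'tool_rot': array([ 9.81544732e-01,  1.91230303e-01, -2.82738222e-05, -9.53370336e-04]), 'ft_force': array([0.215651  , 0.62049349, 0.09179739]), 'moment': array([ 0.01995353, -0.00048726,  0.04765375]), 'grip_force': 0.0, 'grip_width': 0.08717454345274887}
```

View pics/top0.png

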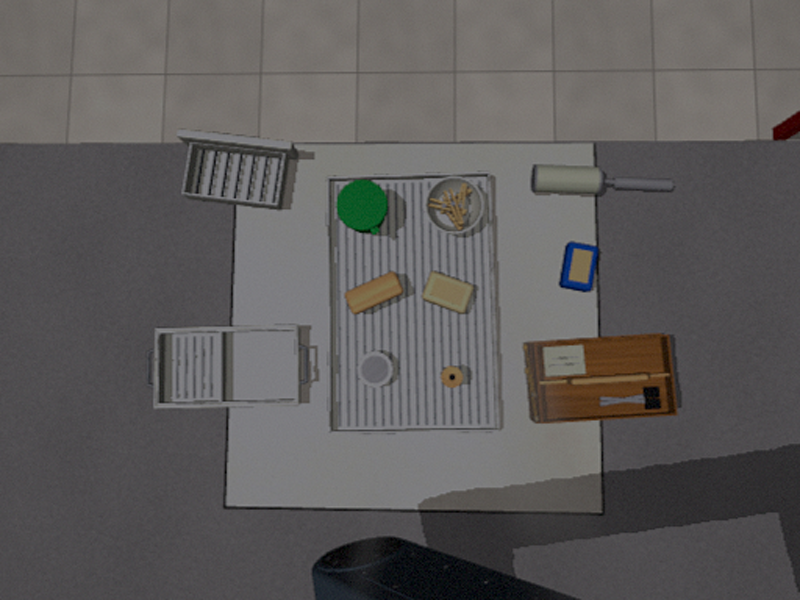

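View pics/scene0.png

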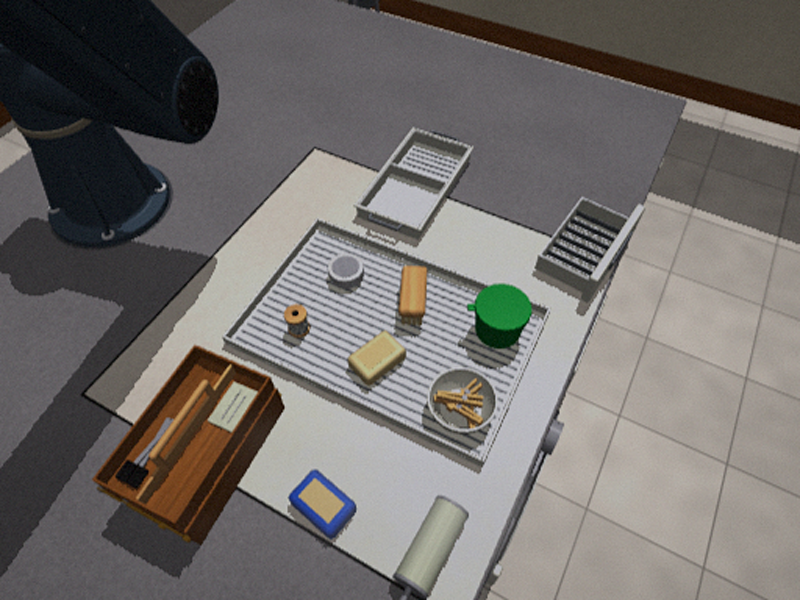

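Run:
```python
from h import *
f=load('top0')['frame'][...,::-1]
f=cv2.convertScaleAbs(f,alpha=1.5)
def crop(x,y,w,h,s): return cv2.resize(f[y:y+h,x:x+w],None,fx=s,fy=s,interpolation=cv2.INTER_CUBIC)
a=np.vstack([crop(325,205,120,75,4),crop(90,200,120,75,4)]) #480x600
b=crop(210,170,100,85,3.2)
cv2.imwrite('pics/m1.png',a); cv2.imwrite('pics/m2.png',crop(210,165,100,90,6.6))
```

```text
(no output)
```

View pics/m1.png

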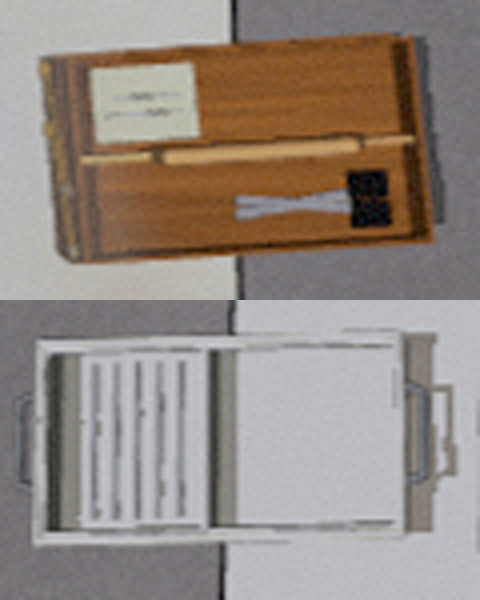

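View pics/m2.png

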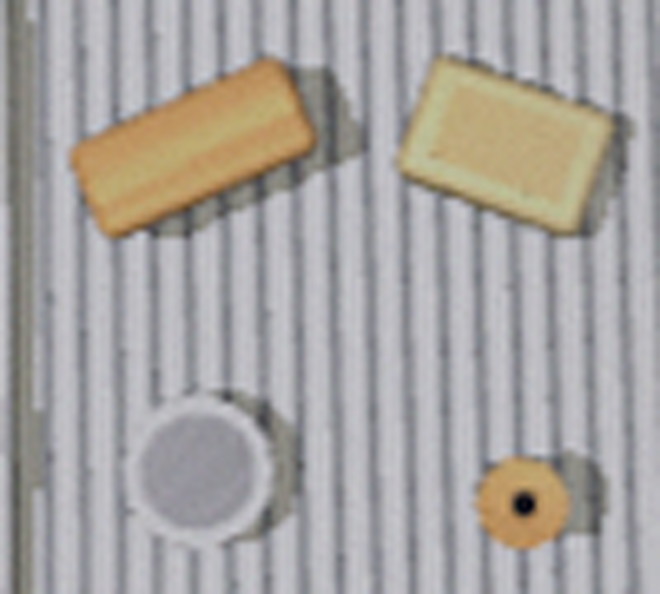

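```bash
cat > fit.py <<'E'
from h import *
from scipy.optimize import least_squares
c=load('top0')
def fit(pts,px,x0):
    def w(p):
        s,k=np.sin(p[2]),np.cos(p[2]); return [(p[0]+k*a-s*b,p[1]+s*a+k*b,z) for a,b,z in pts]
    r=lambda p:(np.array([proj(c,q) for q in w(p)])-px).ravel()
    s=least_squares(r,x0); return s.x,r(s.x).round(2)
def A(l): return np.array(l,float)/4+[325,205]
def C(l): return np.array(l,float)/4+[90,200]
def M(l): return np.array(l,float)/6.6+[210,165]
b,r=fit([(.062,-.1,.093),(-.062,-.1,.093),(0,0,.115)],A([(412,35),(433,240),(261,151)]),[.45,-.35,0]); print('box',b,r)
s,k=np.sin(b[2]),np.cos(b[2])
for a,bb,z in[(.062,.1,.093),(-.062,.1,.093),(.062,.1,.06),(-.062,.1,.06),(0,.05,.115),(0,-.05,.115)]:
    print(a,bb,(np.array(proj(c,(b[0]+k*a-s*bb,b[1]+s*a+k*bb,z)))-[325,205])*4)
print('caddy',fit([(.06,.114,.03),(.06,-.114,.03),(-.06,-.114,.03),(-.06,.114,.03)],C([(35,40),(403,32),(407,236),(35,243)]),[.45,.35,0]))
print('tin',back(c,*M([(201,471)])[0],.028)) 
print('spool',back(c,*M([(523,503)])[0],.046))
print('soap',fit([(.025,.0375,.032),(.025,-.0375,.032),(-.025,-.0375,.032),(-.025,.0375,.032)],M([(435,57),(617,125),(575,236),(397,168)]),[.5,-.1,0]))
print('brush',fit([(.02,.045,.047),(.02,-.045,.047),(-.02,-.045,.047),(-.02,.045,.047)],M([(68,152),(278,55),(320,138),(110,240)]),[.5,.1,0]))
print('rim',[back(c,*(np.array(p)*.64),.022)[:2].round(3) for p in [(330,177),(490,175),(500,429),(330,431)]])
print('dish',back(c,455*.64,207*.64,.04),'tub',back(c,362*.64,206*.64,.064))
E
python3 fit.py
```

```text
box [ 0.4563859  -0.28333436  0.07350932] [-0.07 -1.54  0.68  1.77 -0.61 -0.27]
0.062 0.1 [62.99907105 52.01209237]
-0.062 0.1 [ 81.99378193 269.12539954]
0.062 0.1 [53.58885106 53.30309446]
-0.062 0.1 [ 71.8126409  263.06229993]
0 0.05 [168.80746493 155.70982756]
0 -0.05 [348.63795397 144.12713634]
caddy (array([0.46826707, 0.29809136, 0.03231363]), array([ 1.59,  1.54, -0.91,  1.18, -1.51, -1.43,  0.89, -1.17]))
tin [0.46522264 0.05813708 0.028     ]
spool [ 0.4549449  -0.06206579  0.046     ]
soap (array([ 0.58825631, -0.05630682, -0.3551041 ]), array([ 0.15, -0.99,  0.76, -0.86,  0.19,  1.05, -1.11,  0.78]))
brush (array([0.5863578 , 0.06075949, 0.45160872]), array([-0.76, -0.32,  0.24, -1.26,  0.82,  0.64, -0.31,  0.91]))
rim [array([0.781, 0.138]), array([ 0.783, -0.126]), array([ 0.374, -0.139]), array([0.367, 0.13 ])]
dish [ 0.72545982 -0.06744499  0.04      ] tub [0.72157409 0.08010287 0.064     ]
```

```bash
cat > plan.py <<'E'
from h import *
from scipy.spatial.transform import Rotation as R
def down(a): # tool x at world angle a (deg), z down
    a=np.radians(a); s,c=np.sin(a),np.cos(a)
    return R.from_matrix(np.array([[c,s,0],[s,-c,0],[0,0,-1]]))
def plan(ang,*wps,step=4.1):
    """print per-row twist to tool-x angle ang, then per-row travel for each waypoint"""
    o=robot.get_obs(); p=o['position']; r=R.from_quat(o['tool_rot'])
    print('now',o['time'],p.round(4),'ft',o['ft_force'].round(1),'w',round(o['grip_width'],4),'gf',round(o['grip_force'],1))
    if ang is not None:
        v=(r.inv()*down(ang)).as_rotvec(degrees=True); n=int(np.ceil(np.linalg.norm(v)/7.1))
        print(n,'x twist',(v/n).round(2)); r=down(ang)
    for w in wps:
        w=np.array(w); d=r.inv().apply(w-p)*100; n=max(1,int(np.ceil(np.linalg.norm(d)/step)))
        print(n,'x travel',(d/n).round(2)); p=w
def wristT():
    o=robot.get_obs(); T=np.eye(4); T[:3,:3]=R.from_quat(o['tool_rot']).as_matrix(); T[:3,3]=o['position']; return T
BOX=np.array([.4564,-.2833]);BY=.0735
E
python3 -c "
from plan import *
plan(94.2,(.4564,-.2833,.22))"
```

```text
now 0.1 [ 0.2345 -0.5787  0.2357] ft [0.2 0.6 0.1] w 0.0872 gf 0.0
11 x twist [-0.01 -0.01 -6.56]
10 x travel [2.78 2.43 0.16]
```

Call:
move_arm([
  {"hand": 8.7,"travel": [0,0,0],"twist": [0,0,-6.56]},
  {"hand": 8.7,"travel": [0,0,0],"twist": [0,0,-6.56]},
  {"hand": 8.7,"travel": [0,0,0],"twist": [0,0,-6.56]},
  {"hand": 8.7,"travel": [0,0,0],"twist": [0,0,-6.56]},
  {"hand": 8.7,"travel": [0,0,0],"twist": [0,0,-6.56]},
], force=25)

```text
time: 0.52
position: [0.2346, -0.5789, 0.2359]
tool_rot: [0.886, 0.463, 0.0, -0.001]
ft_force: [0.1, -0.1, -0.4]
grip_width: 0.0872
grip_force: 0.0
```

Call:
move_arm([
  {"hand": 8.7,"travel": [0,0,0],"twist": [0,0,-6.56]},
  {"hand": 8.7,"travel": [0,0,0],"twist": [0,0,-6.56]},
  {"hand": 8.7,"travel": [0,0,0],"twist": [0,0,-6.56]},
  {"hand": 8.7,"travel": [0,0,0],"twist": [0,0,-6.56]},
  {"hand": 8.7,"travel": [0,0,0],"twist": [0,0,-6.56]},
])

```text
time: 0.93
position: [0.2345, -0.5789, 0.236]
tool_rot: [0.72, 0.694, 0.0, -0.001]
ft_force: [-1.0, 0.1, -0.0]
grip_width: 0.0873
grip_force: 0.0
```

Call:
move_arm([
  {"hand": 8.7,"travel": [0,0,0],"twist": [0,0,-6.56]},
  {"hand": 8.7,"travel": [2.78,2.43,0.16],"twist": [0,0,0]},
  {"hand": 8.7,"travel": [2.78,2.43,0.16],"twist": [0,0,0]},
  {"hand": 8.7,"travel": [2.78,2.43,0.16],"twist": [0,0,0]},
  {"hand": 8.7,"travel": [2.78,2.43,0.16],"twist": [0,0,0]},
])

```text
time: 1.35
position: [0.3237, -0.4597, 0.2295]
tool_rot: [0.681, 0.732, 0.0, -0.001]
ft_force: [-0.1, -0.1, -0.4]
grip_width: 0.0868
grip_force: 0.0
```

Call:
move_arm([
  {"hand": 8.7,"travel": [2.78,2.43,0.16],"twist": [0,0,0]},
  {"hand": 8.7,"travel": [2.78,2.43,0.16],"twist": [0,0,0]},
  {"hand": 8.7,"travel": [2.78,2.43,0.16],"twist": [0,0,0]},
  {"hand": 8.7,"travel": [2.78,2.43,0.16],"twist": [0,0,0]},
  {"hand": 8.7,"travel": [2.78,2.43,0.16],"twist": [0,0,0]},
])

```text
time: 1.77
position: [0.435, -0.3119, 0.2218]
tool_rot: [0.681, 0.732, 0.0, -0.0]
ft_force: [1.2, 0.6, 0.1]
grip_width: 0.0867
grip_force: 0.0
```

Call:
move_arm([
  {"hand": 8.7,"travel": [2.78,2.43,0.16],"twist": [0,0,0]},
  {"hand": 8.7,"travel": [0,0,0],"twist": [0,0,0]},
  {"hand": 8.7,"travel": [0,0,0],"twist": [0,0,0]},
])

```text
time: 2.02
position: [0.4572, -0.2821, 0.2202]
tool_rot: [0.679, 0.734, -0.0, -0.001]
ft_force: [0.3, 0.3, -0.5]
grip_width: 0.0869
grip_force: 0.0
```

Sequential calls in one block work well. A wrist look to refine the handle.

Run:
```python
from plan import *
T=wristT(); np.save('pics/T1.npy',T); c=shot('wrist','w1'); print(c['T_tool_cam'],c['fov_y'],c['cx'],c['cy'])
W=T@c['T_tool_cam']; B=BOX
print('pred handle ends',[np.array(proj(c,(B[0]-np.sin(BY)*y,B[1]+np.cos(BY)*y,.115),W))/.64 for y in(-.05,0,.05)])
```

```text
[[-3.77041668e-04 -9.53210139e-01 -3.02308268e-01  8.41134860e-02]
 [ 9.99999929e-01 -3.66156047e-04 -9.26801802e-05  2.91197640e-05]
 [-2.23483130e-05 -3.02308281e-01  9.53210209e-01 -1.49758513e-01]
 [ 0.00000000e+00  0.00000000e+00  0.00000000e+00  1.00000000e+00]] 64.96538361839794 254.3971533189499 195.4736885310895
pred handle ends [array([395.80144694, 391.54914081]), array([396.0543221, 312.8077897]), array([396.33726553, 224.70364883])]
```

View pics/w1.png

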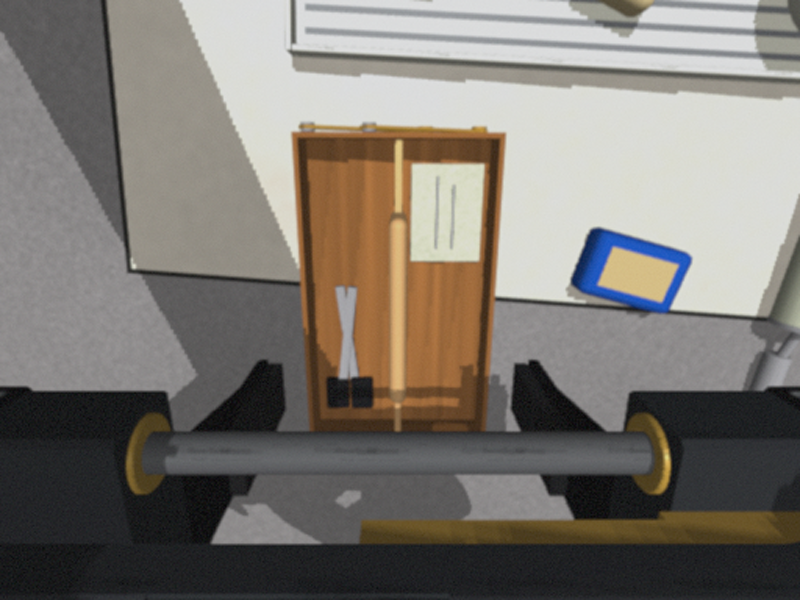

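Call:
move_arm([
  {"hand": 4,"travel": [0,0.05,2.2],"twist": [0,0,0]},
  {"hand": 4,"travel": [0,0,2.2],"twist": [0,0,0]},
  {"hand": 4,"travel": [0,0,2.2],"twist": [0,0,0]},
  {"hand": 4,"travel": [0,0,2.2],"twist": [0,0,0]},
  {"hand": 4,"travel": [0,0,2.1],"twist": [0,0,0]},
], force=30)

```text
time: 2.48
position: [0.4562, -0.2859, 0.1105]
tool_rot: [0.682, 0.732, -0.0, 0.0]
ft_force: [0.0, -0.1, 0.4]
grip_width: 0.0613
grip_force: 0.0
```

Call:
move_arm([
  {"hand": 2,"travel": [0,0,0],"twist": [0,0,0]},
  {"hand": 0,"travel": [0,0,0],"twist": [0,0,0]},
  {"hand": 0,"travel": [0,0,0],"twist": [0,0,0]},
  {"hand": 0,"travel": [0,0,0],"twist": [0,0,0]},
  {"hand": 0,"travel": [0,0,0],"twist": [0,0,0]},
])

```text
time: 2.9
position: [0.4577, -0.2851, 0.113]
tool_rot: [0.681, 0.732, -0.0, 0.001]
ft_force: [0.5, 0.4, 0.8]
grip_width: 0.028
grip_force: 0.0
```

Run:
```python
from plan import *
plan(94.2)
q=np.linspace(0,2.02,21); s=np.sin(q-1.012)+.848; u=np.cos(q-1.012)-.53
print(np.c_[q[1:],np.diff(8.4*s),np.diff(-8.4*u)].round(2).tolist())
```

```text
now 2.9 [ 0.4577 -0.2851  0.113 ] ft [0.5 0.4 0.8] w 0.028 gf 0.0
1 x twist [ 0.11  0.13 -0.02]
[[0.1, 0.49, -0.7], [0.2, 0.55, -0.64], [0.3, 0.61, -0.58], [0.4, 0.67, -0.52], [0.5, 0.72, -0.45], [0.61, 0.76, -0.37], [0.71, 0.8, -0.3], [0.81, 0.82, -0.21], [0.91, 0.84, -0.13], [1.01, 0.85, -0.04], [1.11, 0.85, 0.04], [1.21, 0.84, 0.13], [1.31, 0.82, 0.21], [1.41, 0.8, 0.29], [1.52, 0.76, 0.37], [1.62, 0.72, 0.45], [1.72, 0.67, 0.52], [1.82, 0.62, 0.58], [1.92, 0.56, 0.64], [2.02, 0.49, 0.69]]
```

Call:
move_arm([
  {"hand": 0,"travel": [0,0,0],"twist": [0,0,0]},
  {"hand": 0,"travel": [0,0,0],"twist": [0,0,0]},
  {"hand": 0,"travel": [0,0,0],"twist": [0,0,0]},
  {"hand": 0,"travel": [0,0,0],"twist": [0,0,0]},
  {"hand": 0,"travel": [0,0,0],"twist": [0,0,0]},
])

```text
time: 3.32
position: [0.4574, -0.2843, 0.1121]
tool_rot: [0.681, 0.733, 0.0, 0.0]
ft_force: [-0.2, 1.3, 4.1]
grip_width: 0.009
grip_force: 30.0
```

Call:
move_arm([
  {"hand": 0,"travel": [0,0,0],"twist": [0,0,0]},
  {"hand": 0,"travel": [0,0,0],"twist": [0,0,0]},
])

```text
time: 3.48
position: [0.4574, -0.2843, 0.112]
tool_rot: [0.681, 0.733, 0.0, 0.0]
ft_force: [0.3, 0.7, 5.7]
grip_width: 0.0088
grip_force: 30.0
```

Call:
move_arm([
  {"hand": 0,"travel": [0,0.49,-0.7],"twist": [0,0,0]},
  {"hand": 0,"travel": [0,0.55,-0.64],"twist": [0,0,0]},
  {"hand": 0,"travel": [0,0.61,-0.58],"twist": [0,0,0]},
  {"hand": 0,"travel": [0,0.67,-0.52],"twist": [0,0,0]},
  {"hand": 0,"travel": [0,0.72,-0.45],"twist": [0,0,0]},
])

```text
time: 3.9
position: [0.4879, -0.2819, 0.1412]
tool_rot: [0.681, 0.733, -0.0, -0.0]
ft_force: [-1.7, -1.9, -0.3]
grip_width: 0.0088
grip_force: 30.0
```

Call:
move_arm([
  {"hand": 0,"travel": [0,0.76,-0.37],"twist": [0,0,0]},
  {"hand": 0,"travel": [0,0.8,-0.3],"twist": [0,0,0]},
  {"hand": 0,"travel": [0,0.82,-0.21],"twist": [0,0,0]},
  {"hand": 0,"travel": [0,0.84,-0.13],"twist": [0,0,0]},
  {"hand": 0,"travel": [0,0.85,-0.04],"twist": [0,0,0]},
])

```text
time: 4.32
position: [0.5296, -0.2788, 0.1516]
tool_rot: [0.681, 0.733, 0.0, 0.001]
ft_force: [0.3, -1.1, 1.3]
grip_width: 0.0092
grip_force: 30.0
```

Call:
move_arm([
  {"hand": 0,"travel": [0,0.85,0.04],"twist": [0,0,0]},
  {"hand": 0,"travel": [0,0.84,0.13],"twist": [0,0,0]},
  {"hand": 0,"travel": [0,0.82,0.21],"twist": [0,0,0]},
  {"hand": 0,"travel": [0,0.8,0.29],"twist": [0,0,0]},
  {"hand": 0,"travel": [0,0.76,0.37],"twist": [0,0,0]},
])

```text
time: 4.73
position: [0.5703, -0.2758, 0.1404]
tool_rot: [0.681, 0.733, 0.001, 0.001]
ft_force: [2.5, 0.2, 1.4]
grip_width: 0.0088
grip_force: 30.0
```

Call:
move_arm([
  {"hand": 0,"travel": [0,0.72,0.45],"twist": [0,0,0]},
  {"hand": 0,"travel": [0,0.67,0.52],"twist": [0,0,0]},
  {"hand": 0,"travel": [0,0.62,0.58],"twist": [0,0,0]},
  {"hand": 0,"travel": [0,0.56,0.64],"twist": [0,0,0]},
  {"hand": 0,"travel": [0,0.49,0.69],"twist": [0,0,0]},
])

```text
time: 5.15
position: [0.5999, -0.2737, 0.1112]
tool_rot: [0.681, 0.733, -0.0, 0.0]
ft_force: [-9.3, 0.1, 39.9]
grip_width: 0.0086
grip_force: 30.0
```

Call:
move_arm([
  {"hand": 0,"travel": [0,0,0],"twist": [0,0,0]},
  {"hand": 0,"travel": [0,0,0],"twist": [0,0,0]},
  {"hand": 0,"travel": [0,0,0],"twist": [0,0,0]},
])

```text
time: 5.4
position: [0.5994, -0.2738, 0.1115]
tool_rot: [0.681, 0.733, 0.0, 0.0]
ft_force: [4.1, 0.2, 1.4]
grip_width: 0.0088
grip_force: 30.0
```

Call:
move_arm([
  {"hand": 4,"travel": [0,0,0],"twist": [0,0,0]},
  {"hand": 5,"travel": [0,0,0],"twist": [0,0,0]},
  {"hand": 6,"travel": [0,0,-0.5],"twist": [0,0,0]},
  {"hand": 8.7,"travel": [0,0,-2],"twist": [0,0,0]},
  {"hand": 8.7,"travel": [0,0,-4],"twist": [0,0,0]},
])

```text
time: 5.82
position: [0.5943, -0.2715, 0.1716]
tool_rot: [0.681, 0.732, -0.002, -0.008]
ft_force: [0.6, -0.0, -1.5]
grip_width: 0.0344
grip_force: 0.0
```

Call:
move_arm([
  {"hand": 8.7,"travel": [0,0,-2],"twist": [0,0,7]},
  {"hand": 8.7,"travel": [0,0,0],"twist": [0,0,7]},
  {"hand": 8.7,"travel": [0,0,0],"twist": [0,0,7]},
  {"hand": 8.7,"travel": [0,0,0],"twist": [0,0,7]},
  {"hand": 8.7,"travel": [0,0,0],"twist": [0,0,7]},
])

```text
time: 6.23
position: [0.5975, -0.2734, 0.1966]
tool_rot: [0.871, 0.491, -0.001, -0.001]
ft_force: [0.0, -0.3, -0.3]
grip_width: 0.0675
grip_force: 0.0
```

Call:
move_arm([
  {"hand": 8.7,"travel": [0,0,0],"twist": [0,0,7]},
  {"hand": 8.7,"travel": [0,0,0],"twist": [0,0,7]},
  {"hand": 8.7,"travel": [0,0,0],"twist": [0,0,7]},
  {"hand": 8.7,"travel": [0,0,0],"twist": [0,0,7]},
  {"hand": 8.7,"travel": [0,0,0],"twist": [0,0,7]},
])

```text
time: 6.65
position: [0.5975, -0.2734, 0.1962]
tool_rot: [0.978, 0.207, -0.002, -0.001]
ft_force: [-0.5, -0.1, 0.4]
grip_width: 0.0866
grip_force: 0.0
```

Call:
move_arm([
  {"hand": 8.7,"travel": [0,0,0],"twist": [0,0,7]},
  {"hand": 8.7,"travel": [0,0,0],"twist": [0,0,7]},
  {"hand": 8.7,"travel": [0,0,0],"twist": [0,0,6]},
  {"hand": 8.7,"travel": [0,0,0],"twist": [0,0,0]},
])

```text
time: 6.98
position: [0.5976, -0.2735, 0.1963]
tool_rot: [0.999, 0.036, -0.002, -0.001]
ft_force: [0.8, -0.3, 0.8]
grip_width: 0.0868
grip_force: 0.0
```

Run:
```python
from plan import *
plan(4.2,(.465,.058,.14),(.465,.058,.024))
c=shot('top','top1')
```

```text
now 6.9833 [ 0.5976 -0.2735  0.1963] ft [ 0.8 -0.3  0.8] w 0.0868 gf 0.0
1 x twist [-0.07  0.17 -0.11]
9 x travel [-1.2  -3.78  0.63]
3 x travel [0.   0.   3.87]
```

Call:
move_arm([
  {"hand": 8.7,"travel": [-1.2,-3.78,0.63],"twist": [0,0.1,-0.1]},
  {"hand": 8.7,"travel": [-1.2,-3.78,0.63],"twist": [0,0,0]},
  {"hand": 8.7,"travel": [-1.2,-3.78,0.63],"twist": [0,0,0]},
  {"hand": 8.7,"travel": [-1.2,-3.78,0.63],"twist": [0,0,0]},
  {"hand": 8.7,"travel": [-1.2,-3.78,0.63],"twist": [0,0,0]},
])

```text
time: 7.45
position: [0.5235, -0.0884, 0.1649]
tool_rot: [0.999, 0.039, 0.0, -0.0]
ft_force: [0.6, -0.1, -0.5]
grip_width: 0.0868
grip_force: 0.0
```

Call:
move_arm([
  {"hand": 8.7,"travel": [-1.2,-3.78,0.63],"twist": [0,0,0]},
  {"hand": 8.7,"travel": [-1.2,-3.78,0.63],"twist": [0,0,0]},
  {"hand": 8.7,"travel": [-1.2,-3.78,0.63],"twist": [0,0,0]},
  {"hand": 8.7,"travel": [-1.2,-3.78,0.63],"twist": [0,0,0]},
  {"hand": 8.7,"travel": [0,0,0],"twist": [0,0,0]},
])

```text
time: 7.87
position: [0.459, 0.0628, 0.1387]
tool_rot: [0.999, 0.042, -0.004, -0.001]
ft_force: [-1.1, 1.0, -0.9]
grip_width: 0.087
grip_force: 0.0
```

Run:
```python
from plan import *
plan(4.2,(.465,.058,.024))
T=wristT(); c=shot('wrist','w2'); W=T@c['T_tool_cam']
print(np.array(proj(c,(.4652,.0581,.028),W))/.64, np.array(proj(c,(.4549,-.0621,.046),W))/.64)
```

```text
now 7.8667 [0.459  0.0628 0.1387] ft [-1.1  1.  -0.9] w 0.087 gf 0.0
1 x twist [-0.18  0.49  0.61]
3 x travel [0.19 0.17 3.82]
[408.16231114 295.98414099] [623.8178067  340.91697613]
```

View pics/w2.png

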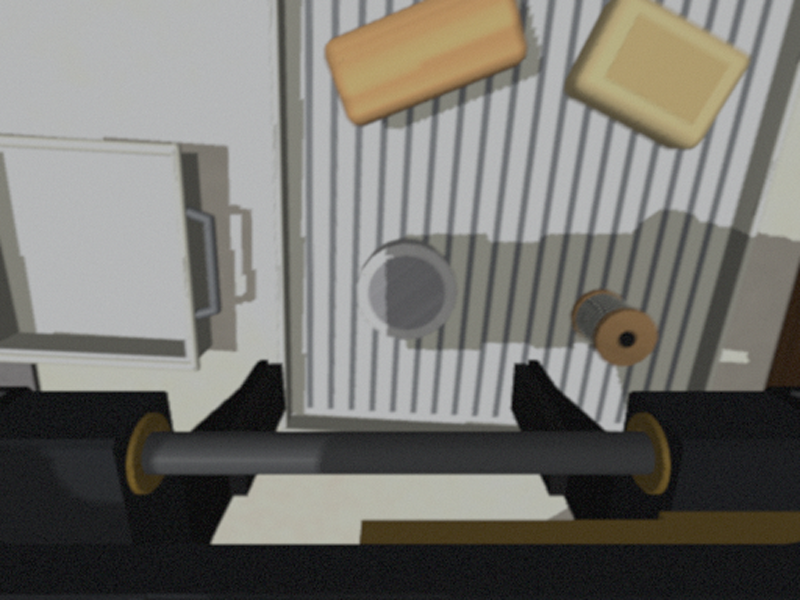

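Call:
move_arm([
  {"hand": 8.7,"travel": [0,0,3],"twist": [0,0,0]},
  {"hand": 8.7,"travel": [0,0,3],"twist": [0,0,0]},
  {"hand": 8.7,"travel": [0,0,3],"twist": [0,0,0]},
  {"hand": 8.7,"travel": [0,0,1.5],"twist": [0,0,0]},
  {"hand": 8.7,"travel": [0,0,1],"twist": [0,0,0]},
], force=25)

```text
time: 8.33
position: [0.4662, 0.0563, 0.0231]
tool_rot: [0.999, 0.038, -0.0, -0.0]
ft_force: [0.6, 0.3, 0.5]
grip_width: 0.0872
grip_force: 0.0
```

Call:
move_arm([
  {"hand": 4,"travel": [0,0,0],"twist": [0,0,0]},
  {"hand": 4,"travel": [0,0,0],"twist": [0,0,0]},
  {"hand": 4,"travel": [0,0,0],"twist": [0,0,0]},
  {"hand": 4,"travel": [0,0,0],"twist": [0,0,0]},
  {"hand": 4,"travel": [0,0,0],"twist": [0,0,0]},
])

```text
time: 8.75
position: [0.467, 0.0573, 0.0259]
tool_rot: [0.999, 0.038, 0.002, 0.0]
ft_force: [-0.7, 1.2, 0.2]
grip_width: 0.0615
grip_force: 0.5
```

Call:
move_arm([
  {"hand": 4,"travel": [0,0,0],"twist": [0,0,0]},
  {"hand": 4,"travel": [0,0,0],"twist": [0,0,0]},
])

```text
time: 8.92
position: [0.4668, 0.0574, 0.0258]
tool_rot: [0.999, 0.038, 0.002, 0.0]
ft_force: [-0.1, 0.2, 6.7]
grip_width: 0.057
grip_force: 25.0
```

Run:
```python
from plan import *
B=np.array([.4574,-.282])
def bx(x,y): return B+[np.cos(BY)*x-np.sin(BY)*y,np.sin(BY)*x+np.cos(BY)*y]
t=bx(-.012,-.042); s=bx(-.01,.056); print(t,s)
p=robot.get_obs()['position']
plan(4.2,(p[0],p[1],.16),(*t,.16),(*t,p[2]+.003))
```

```text
[ 0.44851662 -0.32476781] [ 0.4433147  -0.22688553]
now 8.9167 [0.4668 0.0574 0.0258] ft [-0.1  0.2  6.7] w 0.057 gf 25.0
1 x twist [ 0.02 -0.22  0.12]
4 x travel [ 0.    0.   -3.35]
10 x travel [-0.46  3.8   0.  ]
4 x travel [0.   0.   3.28]
```

Call:
move_arm([
  {"hand": 4,"travel": [0,0,-2],"twist": [0,0,0]},
  {"hand": 4,"travel": [0,0,-3.8],"twist": [0,0,0]},
  {"hand": 4,"travel": [0,0,-3.8],"twist": [0,0,0]},
  {"hand": 4,"travel": [0,0,-3.8],"twist": [0,0,0]},
  {"hand": 4,"travel": [-0.46,3.8,0],"twist": [0,0,0]},
])

```text
time: 9.33
position: [0.4678, 0.0229, 0.165]
tool_rot: [0.999, 0.041, 0.007, 0.0]
ft_force: [1.7, -0.4, -1.5]
grip_width: 0.0573
grip_force: 25.0
```

Call:
move_arm([
  {"hand": 4,"travel": [-0.46,3.8,0],"twist": [0,0,0]},
  {"hand": 4,"travel": [-0.46,3.8,0],"twist": [0,0,0]},
  {"hand": 4,"travel": [-0.46,3.8,0],"twist": [0,0,0]},
  {"hand": 4,"travel": [-0.46,3.8,0],"twist": [0,0,0]},
  {"hand": 4,"travel": [-0.46,3.8,0],"twist": [0,0,0]},
])

```text
time: 9.75
position: [0.4549, -0.1734, 0.159]
tool_rot: [0.999, 0.038, 0.001, -0.0]
ft_force: [1.8, 0.6, -0.8]
grip_width: 0.0571
grip_force: 25.0
```

Call:
move_arm([
  {"hand": 4,"travel": [-0.46,3.8,0],"twist": [0,0,0]},
  {"hand": 4,"travel": [-0.46,3.8,0],"twist": [0,0,0]},
  {"hand": 4,"travel": [-0.46,3.8,0],"twist": [0,0,0]},
  {"hand": 4,"travel": [-0.46,3.8,0],"twist": [0,0,0]},
  {"hand": 4,"travel": [0,0,0],"twist": [0,0,0]},
])

```text
time: 10.17
position: [0.4496, -0.3336, 0.1595]
tool_rot: [0.999, 0.035, 0.003, 0.004]
ft_force: [1.7, -1.4, -0.1]
grip_width: 0.0573
grip_force: 25.0
```

Call:
move_arm([
  {"hand": 4,"travel": [0,0,0],"twist": [0,0,0]},
  {"hand": 4,"travel": [0,0,0],"twist": [0,0,0]},
])

```text
time: 10.33
position: [0.4478, -0.3239, 0.1584]
tool_rot: [0.999, 0.037, 0.0, -0.001]
ft_force: [0.2, 0.4, -1.1]
grip_width: 0.0571
grip_force: 25.0
```

Run:
```python
from plan import *
T=wristT(); c=shot('wrist','w3')
plan(4.2,(.4485,-.3248,.028))
```

```text
now 10.3833 [ 0.4479 -0.3232  0.1584] ft [ 0.7  0.6 -1.2] w 0.0573 gf 25.0
1 x twist [-0.13 -0.02  0.14]
4 x travel [0.01 0.04 3.26]
```

View pics/w3.png

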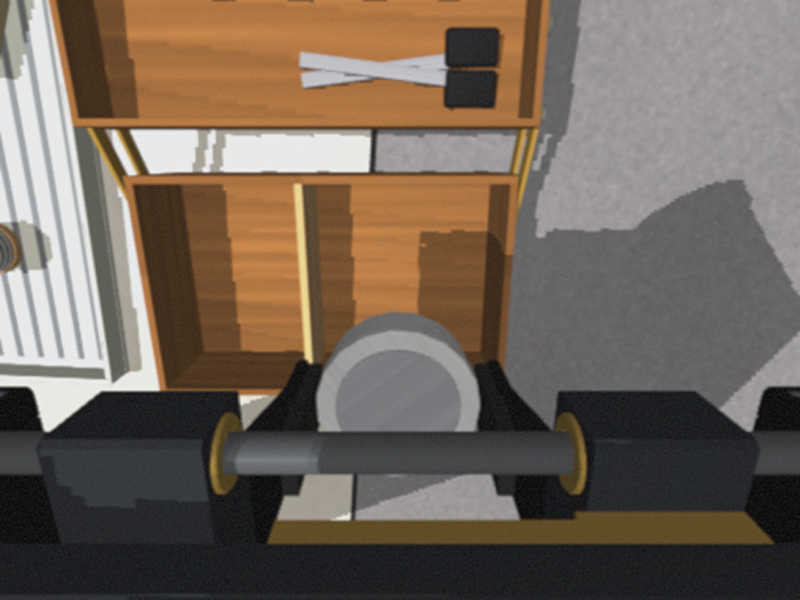

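Run:
```python
from plan import *
T=wristT(); c=load('w3'); W=T@c['T_tool_cam']; B=np.array([.4574,-.282])
for x,y,z in[(.062,.1,.06),(.062,-.1,.06),(.058,.014,.054),(-.06,.014,.054)]:
    print(np.array(proj(c,(*(B+[np.cos(BY)*x-np.sin(BY)*y,np.sin(BY)*x+np.cos(BY)*y]),z),W))/.64)
```

```text
[123.26904738 174.30604628]
[516.76141173 175.12029596]
[295.26912357 182.15247432]
[307.83850056 385.63034486]
```

Call:
move_arm([
  {"hand": 4,"travel": [0,0.1,3.5],"twist": [0,0,0]},
  {"hand": 4,"travel": [0,0,3.5],"twist": [0,0,0]},
  {"hand": 4,"travel": [0,0,3.2],"twist": [0,0,0]},
  {"hand": 4,"travel": [0,0,1.8],"twist": [0,0,0]},
  {"hand": 4,"travel": [0,0,0.9],"twist": [0,0,0]},
])

```text
time: 10.8
position: [0.4477, -0.3224, 0.0273]
tool_rot: [0.999, 0.039, -0.001, -0.003]
ft_force: [-0.2, 0.2, -0.9]
grip_width: 0.0574
grip_force: 25.0
```

Call:
move_arm([
  {"hand": 4,"travel": [0,0,0.2],"twist": [0,0,0]},
  {"hand": 4,"travel": [0,0,0],"twist": [0,0,0]},
])

```text
time: 10.97
position: [0.4492, -0.3249, 0.0279]
tool_rot: [0.999, 0.038, 0.001, -0.0]
ft_force: [0.7, -0.1, -1.1]
grip_width: 0.0571
grip_force: 25.0
```

Call:
move_arm([
  {"hand": 4,"travel": [0,0,0.2],"twist": [0,0,0]},
  {"hand": 4,"travel": [0,0,0],"twist": [0,0,0]},
  {"hand": 6.8,"travel": [0,0,0],"twist": [0,0,0]},
  {"hand": 6.8,"travel": [0,0,0],"twist": [0,0,0]},
  {"hand": 6.8,"travel": [0,0,0],"twist": [0,0,0]},
])

```text
time: 11.38
position: [0.4493, -0.3264, 0.0267]
tool_rot: [0.999, 0.038, 0.001, 0.001]
ft_force: [-0.2, -0.2, 0.3]
grip_width: 0.066
grip_force: 0.0
```

Call:
move_arm([
  {"hand": 6.8,"travel": [0,0,-1],"twist": [0,0,0]},
  {"hand": 6.8,"travel": [0,0,-3],"twist": [0,0,0]},
  {"hand": 6.8,"travel": [0,0,-4],"twist": [0,0,0]},
  {"hand": 6.8,"travel": [0,0,-4],"twist": [0,0,0]},
  {"hand": 6.8,"travel": [0,0,0],"twist": [0,0,0]},
])

```text
time: 11.8
position: [0.4523, -0.3295, 0.1538]
tool_rot: [0.999, 0.038, 0.006, 0.006]
ft_force: [0.2, -1.2, 0.8]
grip_width: 0.0679
grip_force: 0.0
```

Run:
```python
from plan import *
plan(4.2,(.4555,-.0625,.145),(.4555,-.0625,.022))
```

```text
now 11.8 [ 0.4523 -0.3295  0.1538] ft [ 0.2 -1.2  0.8] w 0.0679 gf 0.0
1 x twist [ 0.7  -0.66  0.11]
7 x travel [ 0.33 -3.8   0.13]
4 x travel [0.   0.   3.08]
```

Call:
move_arm([
  {"hand": 6.8,"travel": [0.37,-3.74,0],"twist": [0,0,0]},
  {"hand": 6.8,"travel": [0.37,-3.74,0],"twist": [0,0,0]},
  {"hand": 6.8,"travel": [0.37,-3.74,0],"twist": [0,0,0]},
  {"hand": 6.8,"travel": [0.37,-3.74,0],"twist": [0,0,0]},
  {"hand": 6.8,"travel": [0.37,-3.74,0],"twist": [0,0,0]},
], force=15)

```text
time: 12.22
position: [0.4529, -0.1367, 0.1466]
tool_rot: [0.999, 0.037, 0.001, 0.0]
ft_force: [0.9, -0.2, 0.1]
grip_width: 0.068
grip_force: 0.0
```

Call:
move_arm([
  {"hand": 6.8,"travel": [0.37,-3.74,0],"twist": [0,0,0]},
  {"hand": 6.8,"travel": [0.37,-3.74,0],"twist": [0,0,0]},
  {"hand": 6.8,"travel": [0,0,0],"twist": [0,0,0]},
  {"hand": 6.8,"travel": [0,0,0],"twist": [0,0,0]},
  {"hand": 6.8,"travel": [0,0,0],"twist": [0,0,0]},
])

```text
time: 12.63
position: [0.4555, -0.0632, 0.1464]
tool_rot: [0.999, 0.038, 0.002, 0.001]
ft_force: [-0.2, -0.2, 0.5]
grip_width: 0.0681
grip_force: 0.0
```

Run:
```python
from plan import *
plan(4.2,(.4555,-.0625,.023))
```

```text
now 12.6333 [ 0.4555 -0.0632  0.1464] ft [-0.2 -0.2  0.5] w 0.0681 gf 0.0
1 x twist [ 0.07 -0.19  0.17]
4 x travel [ 0.   -0.02  3.09]
```

Call:
move_arm([
  {"hand": 6.8,"travel": [0,0,3.5],"twist": [0,0,0]},
  {"hand": 6.8,"travel": [0,0,3.5],"twist": [0,0,0]},
  {"hand": 6.8,"travel": [0,0,3],"twist": [0,0,0]},
  {"hand": 6.8,"travel": [0,0,1.5],"twist": [0,0,0]},
  {"hand": 6.8,"travel": [0,0,0.8],"twist": [0,0,0]},
])

```text
time: 13.05
position: [0.4546, -0.0645, 0.0208]
tool_rot: [0.999, 0.036, -0.0, -0.001]
ft_force: [0.7, -0.7, -0.3]
grip_width: 0.0682
grip_force: 0.0
```

Call:
move_arm([
  {"hand": 2,"travel": [0,0,0],"twist": [0,0,0]},
  {"hand": 2,"travel": [0,0,0],"twist": [0,0,0]},
  {"hand": 2,"travel": [0,0,0],"twist": [0,0,0]},
  {"hand": 2,"travel": [0,0,0],"twist": [0,0,0]},
  {"hand": 2,"travel": [0,0,0],"twist": [0,0,0]},
])

```text
time: 13.47
position: [0.4559, -0.0633, 0.0239]
tool_rot: [0.999, 0.038, 0.002, 0.0]
ft_force: [0.9, -1.1, 0.2]
grip_width: 0.0424
grip_force: 0.0
```

Call:
move_arm([
  {"hand": 2,"travel": [0,0,0],"twist": [0,0,0]},
  {"hand": 2,"travel": [0,0,0],"twist": [0,0,0]},
  {"hand": 2,"travel": [0,0,0],"twist": [0,0,0]},
])

```text
time: 13.72
position: [0.4556, -0.063, 0.0235]
tool_rot: [0.999, 0.038, 0.002, 0.0]
ft_force: [0.4, 0.5, 5.9]
grip_width: 0.0325
grip_force: 15.1
```

Call:
move_arm([
  {"hand": 2,"travel": [0,0,-1.5],"twist": [0,0,0]},
  {"hand": 2,"travel": [0,0,-3.5],"twist": [0,0,0]},
  {"hand": 2,"travel": [0,0,-4],"twist": [0,0,0]},
  {"hand": 2,"travel": [0,0,-3.5],"twist": [0,0,0]},
  {"hand": 2,"travel": [-0.6,3.4,0],"twist": [0,0,0]},
])

```text
time: 14.13
position: [0.4537, -0.0944, 0.1532]
tool_rot: [0.999, 0.041, 0.005, 0.001]
ft_force: [1.6, -0.7, -0.5]
grip_width: 0.0323
grip_force: 14.8
```

Call:
move_arm([
  {"hand": 2,"travel": [-0.5,3.5,0],"twist": [0,0,0]},
  {"hand": 2,"travel": [-0.5,3.5,0],"twist": [0,0,0]},
  {"hand": 2,"travel": [-0.5,3.5,0],"twist": [0,0,0]},
  {"hand": 2,"travel": [-0.32,2.34,0],"twist": [0,0,0]},
  {"hand": 2,"travel": [0,0,0],"twist": [0,0,0]},
])

```text
time: 14.55
position: [0.444, -0.232, 0.1481]
tool_rot: [0.999, 0.035, 0.002, 0.002]
ft_force: [0.9, -0.1, -0.9]
grip_width: 0.0327
grip_force: 14.8
```

Call:
move_arm([
  {"hand": 2,"travel": [0,0,0],"twist": [0,0,0]},
  {"hand": 2,"travel": [0,0,0],"twist": [0,0,0]},
  {"hand": 2,"travel": [0,0,0],"twist": [0,0,0]},
])

```text
time: 14.8
position: [0.4424, -0.225, 0.1475]
tool_rot: [0.999, 0.038, 0.0, -0.001]
ft_force: [0.2, 1.1, -0.8]
grip_width: 0.0322
grip_force: 14.8
```

Run:
```python
from plan import *
shot('wrist','w4')
plan(4.2,(.4433,-.2269,.0245))
```

```text
now 14.85 [ 0.4425 -0.225   0.1476] ft [ 0.7 -0.3  0.1] w 0.0322 gf 14.8
1 x twist [-0.07 -0.04  0.2 ]
4 x travel [0.02 0.05 3.08]
```

View pics/w4.png

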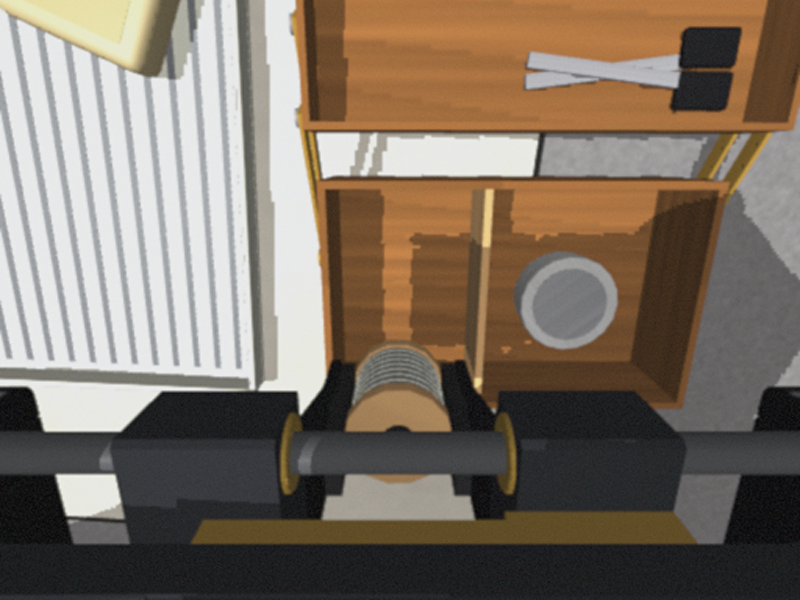

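Call:
move_arm([
  {"hand": 2,"travel": [0.05,0.2,3.5],"twist": [0,0,0]},
  {"hand": 2,"travel": [0,0,3.5],"twist": [0,0,0]},
  {"hand": 2,"travel": [0,0,3],"twist": [0,0,0]},
  {"hand": 2,"travel": [0,0,1.5],"twist": [0,0,0]},
  {"hand": 2,"travel": [0,0,0.7],"twist": [0,0,0]},
])

```text
time: 15.27
position: [0.4426, -0.2263, 0.0235]
tool_rot: [0.999, 0.038, -0.001, -0.002]
ft_force: [-0.5, -0.1, 11.9]
grip_width: 0.0326
grip_force: 15.5
```

Call:
move_arm([
  {"hand": 2,"travel": [0,0,0],"twist": [0,0,0]},
  {"hand": 2,"travel": [0,0,0.1],"twist": [0,0,0]},
  {"hand": 2,"travel": [0,0,0],"twist": [0,0,0]},
])

```text
time: 15.52
position: [0.4446, -0.2288, 0.0257]
tool_rot: [0.999, 0.038, 0.002, 0.001]
ft_force: [0.7, 0.9, 0.1]
grip_width: 0.0326
grip_force: 15.3
```

Call:
move_arm([
  {"hand": 4.1,"travel": [0,0,0],"twist": [0,0,0]},
  {"hand": 4.1,"travel": [0,0,0],"twist": [0,0,0]},
  {"hand": 4.1,"travel": [0,0,0],"twist": [0,0,0]},
])

```text
time: 15.77
position: [0.4443, -0.229, 0.0257]
tool_rot: [0.999, 0.038, 0.002, 0.001]
ft_force: [-0.4, 0.4, -0.8]
grip_width: 0.04
grip_force: 0.0
```

Call:
move_arm([
  {"hand": 4.1,"travel": [0,0,-1],"twist": [0,0,0]},
  {"hand": 4.1,"travel": [0,0,-2],"twist": [0,0,0]},
  {"hand": 4.1,"travel": [0,0,-3],"twist": [0,0,0]},
  {"hand": 4.1,"travel": [0,0,-4],"twist": [0,0,0]},
  {"hand": 4.1,"travel": [0,0,-4],"twist": [0,0,0]},
])

```text
time: 16.18
position: [0.4427, -0.2281, 0.1665]
tool_rot: [0.999, 0.037, 0.0, -0.001]
ft_force: [0.8, -0.2, -0.1]
grip_width: 0.0408
grip_force: 0.0
```

Call:
move_arm([
  {"hand": 4.1,"travel": [0,0,0],"twist": [0,0,0]},
  {"hand": 4.1,"travel": [0,0,0],"twist": [0,0,0]},
  {"hand": 4.1,"travel": [0,0,0],"twist": [0,0,0]},
])

```text
time: 16.43
position: [0.4432, -0.2283, 0.1653]
tool_rot: [0.999, 0.038, 0.001, 0.0]
ft_force: [-1.0, 0.9, -0.7]
grip_width: 0.0407
grip_force: 0.0
```

Run:
```python
from plan import *
plan(94.2,(.5994,-.2738,.18))
```

```text
now 16.4333 [ 0.4432 -0.2283  0.1653] ft [-1.   0.9 -0.7] w 0.0407 gf 0.0
13 x twist [ 0.01 -0.01 -6.92]
4 x travel [-1.42  3.81 -0.37]
```

Call:
move_arm([
  {"hand": 4.1,"travel": [0,0,0],"twist": [0,0,-6.92]},
  {"hand": 4.1,"travel": [0,0,0],"twist": [0,0,-6.92]},
  {"hand": 4.1,"travel": [0,0,0],"twist": [0,0,-6.92]},
  {"hand": 4.1,"travel": [0,0,0],"twist": [0,0,-6.92]},
  {"hand": 4.1,"travel": [0,0,0],"twist": [0,0,-6.92]},
])

```text
time: 16.85
position: [0.4423, -0.2276, 0.1629]
tool_rot: [0.942, 0.336, -0.0, -0.002]
ft_force: [-0.4, 0.2, -0.2]
grip_width: 0.0409
grip_force: 0.0
```

Call:
move_arm([
  {"hand": 4.1,"travel": [0,0,0],"twist": [0,0,-6.92]},
  {"hand": 4.1,"travel": [0,0,0],"twist": [0,0,-6.92]},
  {"hand": 4.1,"travel": [0,0,0],"twist": [0,0,-6.92]},
  {"hand": 4.1,"travel": [0,0,0],"twist": [0,0,-6.92]},
  {"hand": 4.1,"travel": [0,0,0],"twist": [0,0,-6.92]},
])

```text
time: 17.27
position: [0.4422, -0.2276, 0.1628]
tool_rot: [0.799, 0.601, 0.0, -0.002]
ft_force: [-0.4, 0.4, 0.4]
grip_width: 0.0412
grip_force: 0.0
```

Call:
move_arm([
  {"hand": 4.1,"travel": [0,0,0],"twist": [0,0,-6.92]},
  {"hand": 4.1,"travel": [0,0,0],"twist": [0,0,-6.92]},
  {"hand": 4.1,"travel": [0,0,0],"twist": [0,0,-6.92]},
  {"hand": 4.1,"travel": [-1.42,3.81,-0.37],"twist": [0,0,0]},
  {"hand": 4.1,"travel": [-1.42,3.81,-0.37],"twist": [0,0,0]},
])

```text
time: 17.68
position: [0.5182, -0.2488, 0.1693]
tool_rot: [0.681, 0.733, -0.0, -0.005]
ft_force: [0.7, -1.2, -0.2]
grip_width: 0.041
grip_force: 0.0
```

Call:
move_arm([
  {"hand": 4.1,"travel": [-1.42,3.81,-0.37],"twist": [0,0,0]},
  {"hand": 4.1,"travel": [-1.42,3.81,-0.37],"twist": [0,0,0]},
  {"hand": 4.1,"travel": [0,0,0],"twist": [0,0,0]},
  {"hand": 4.1,"travel": [0,0,0],"twist": [0,0,0]},
  {"hand": 4.1,"travel": [0,0,0],"twist": [0,0,0]},
])

```text
time: 18.1
position: [0.5978, -0.2727, 0.1771]
tool_rot: [0.68, 0.733, 0.0, -0.003]
ft_force: [0.4, -0.1, -1.0]
grip_width: 0.0412
grip_force: 0.0
```

Run:
```python
from plan import *
plan(94.2,(.5994,-.2738,.112))
shot('wrist','w5'); c=shot('top','top2')
f=cv2.convertScaleAbs(c['frame'][...,::-1],alpha=1.5)
cv2.imwrite('pics/m3.png',cv2.resize(f[150:290,310:450],None,fx=4,fy=4,interpolation=cv2.INTER_CUBIC))
```

```text
now 18.1 [ 0.5978 -0.2727  0.1771] ft [ 0.4 -0.1 -1. ] w 0.0412 gf 0.0
1 x twist [-0.19 -0.22  0.08]
2 x travel [-0.06  0.07  3.25]
```

View pics/m3.png

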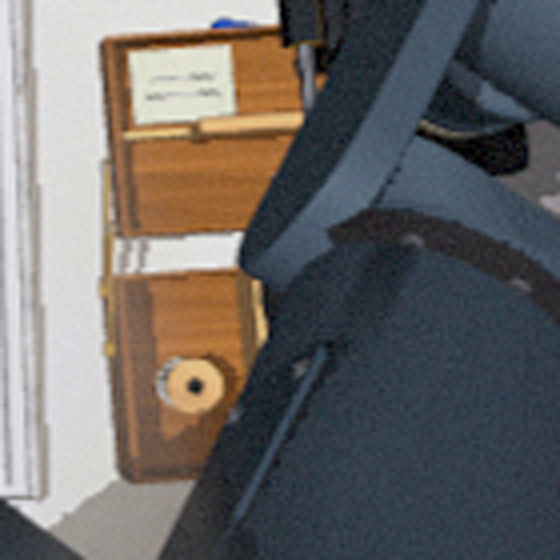

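Call:
move_arm([
  {"hand": 4.1,"travel": [-0.1,0.15,2.2],"twist": [0,0,0]},
  {"hand": 4.1,"travel": [0,0,2.2],"twist": [0,0,0]},
  {"hand": 4.1,"travel": [0,0,2.1],"twist": [0,0,0]},
  {"hand": 0,"travel": [0,0,0],"twist": [0,0,0]},
  {"hand": 0,"travel": [0,0,0],"twist": [0,0,0]},
], force=30)

```text
time: 18.62
position: [0.5994, -0.2739, 0.1137]
tool_rot: [0.68, 0.733, 0.0, -0.002]
ft_force: [0.8, 0.2, 0.3]
grip_width: 0.0338
grip_force: 0.0
```

Call:
move_arm([
  {"hand": 0,"travel": [0,0,0],"twist": [0,0,0]},
  {"hand": 0,"travel": [0,0,0],"twist": [0,0,0]},
  {"hand": 0,"travel": [0,0,0],"twist": [0,0,0]},
  {"hand": 0,"travel": [0,0,0],"twist": [0,0,0]},
  {"hand": 0,"travel": [0,0,0],"twist": [0,0,0]},
])

```text
time: 19.03
position: [0.5998, -0.2754, 0.1163]
tool_rot: [0.68, 0.733, -0.001, -0.0]
ft_force: [-6.0, -2.1, 4.5]
grip_width: 0.0089
grip_force: 30.0
```

Call:
move_arm([
  {"hand": 0,"travel": [0,-0.49,-0.69],"twist": [0,0,0]},
  {"hand": 0,"travel": [0,-0.56,-0.64],"twist": [0,0,0]},
  {"hand": 0,"travel": [0,-0.62,-0.58],"twist": [0,0,0]},
  {"hand": 0,"travel": [0,-0.67,-0.52],"twist": [0,0,0]},
  {"hand": 0,"travel": [0,-0.72,-0.45],"twist": [0,0,0]},
])

```text
time: 19.45
position: [0.5707, -0.2775, 0.1446]
tool_rot: [0.68, 0.733, 0.001, 0.001]
ft_force: [-0.0, -1.9, -2.8]
grip_width: 0.0085
grip_force: 30.0
```

Call:
move_arm([
  {"hand": 0,"travel": [0,-0.76,-0.37],"twist": [0,0,0]},
  {"hand": 0,"travel": [0,-0.8,-0.29],"twist": [0,0,0]},
  {"hand": 0,"travel": [0,-0.82,-0.21],"twist": [0,0,0]},
  {"hand": 0,"travel": [0,-0.84,-0.13],"twist": [0,0,0]},
  {"hand": 0,"travel": [0,-0.85,-0.04],"twist": [0,0,0]},
])

```text
time: 19.87
position: [0.5305, -0.2806, 0.1558]
tool_rot: [0.68, 0.733, 0.001, 0.002]
ft_force: [1.0, -1.2, 6.1]
grip_width: 0.009
grip_force: 30.0
```

Call:
move_arm([
  {"hand": 0,"travel": [0,-0.85,0.04],"twist": [0,0,0]},
  {"hand": 0,"travel": [0,-0.84,0.13],"twist": [0,0,0]},
  {"hand": 0,"travel": [0,-0.82,0.21],"twist": [0,0,0]},
  {"hand": 0,"travel": [0,-0.8,0.3],"twist": [0,0,0]},
  {"hand": 0,"travel": [0,-0.76,0.37],"twist": [0,0,0]},
])

```text
time: 20.28
position: [0.4873, -0.2837, 0.1448]
tool_rot: [0.68, 0.733, -0.001, 0.0]
ft_force: [-4.5, -2.6, 6.2]
grip_width: 0.0085
grip_force: 30.0
```

Call:
move_arm([
  {"hand": 0,"travel": [0,-0.72,0.45],"twist": [0,0,0]},
  {"hand": 0,"travel": [0,-0.67,0.52],"twist": [0,0,0]},
  {"hand": 0,"travel": [0,-0.61,0.58],"twist": [0,0,0]},
  {"hand": 0,"travel": [0,-0.55,0.64],"twist": [0,0,0]},
  {"hand": 0,"travel": [0,-0.49,0.7],"twist": [0,0,0]},
])

```text
time: 20.7
position: [0.4575, -0.2863, 0.1151]
tool_rot: [0.68, 0.733, -0.0, 0.0]
ft_force: [2.1, 4.8, 41.9]
grip_width: 0.0086
grip_force: 30.0
```

Call:
move_arm([
  {"hand": 0,"travel": [0,0,0.05],"twist": [0,0,0]},
  {"hand": 0,"travel": [0,0,0],"twist": [0,0,0]},
  {"hand": 0,"travel": [0,0,0],"twist": [0,0,0]},
])

```text
time: 20.95
position: [0.4577, -0.2861, 0.115]
tool_rot: [0.68, 0.733, -0.001, 0.0]
ft_force: [-4.8, -3.2, 8.0]
grip_width: 0.0087
grip_force: 30.0
```

Call:
move_arm([
  {"hand": 4,"travel": [0,0,0],"twist": [0,0,0]},
  {"hand": 4,"travel": [0,0,0],"twist": [0,0,0]},
  {"hand": 4,"travel": [0,0,0],"twist": [0,0,0]},
  {"hand": 4,"travel": [0,0,-1],"twist": [0,0,0]},
  {"hand": 4,"travel": [0,0,-3],"twist": [0,0,0]},
])

```text
time: 21.37
position: [0.4569, -0.2829, 0.151]
tool_rot: [0.68, 0.733, 0.001, -0.005]
ft_force: [0.4, -0.5, 0.3]
grip_width: 0.0339
grip_force: 0.0
```

Call:
move_arm([
  {"hand": 8,"travel": [0,0,-4],"twist": [0,0,0]},
  {"hand": 8,"travel": [0,0,0],"twist": [0,0,6.1]},
  {"hand": 8,"travel": [0,0,0],"twist": [0,0,6.1]},
  {"hand": 8,"travel": [0,0,0],"twist": [0,0,6.1]},
  {"hand": 8,"travel": [0,0,0],"twist": [0,0,6.1]},
])

```text
time: 21.78
position: [0.4593, -0.2849, 0.1948]
tool_rot: [0.821, 0.571, 0.001, 0.0]
ft_force: [-0.4, -1.1, -0.0]
grip_width: 0.0655
grip_force: 0.0
```

Call:
move_arm([
  {"hand": 8,"travel": [0,0,0],"twist": [0,0,0]},
  {"hand": 8,"travel": [0,0,0],"twist": [0,0,0]},
  {"hand": 8,"travel": [0,0,0],"twist": [0,0,0]},
])

```text
time: 22.03
position: [0.4592, -0.2852, 0.1941]
tool_rot: [0.819, 0.574, 0.001, 0.0]
ft_force: [-0.1, 0.3, 0.1]
grip_width: 0.0785
grip_force: 0.0
```

Run:
```python
from plan import *
plan(69.7,(.5885,-.0565,.15),(.5885,-.0565,.025))
```

```text
now 22.0333 [ 0.4592 -0.2852  0.1941] ft [-0.1  0.3  0.1] w 0.0785 gf 0.0
1 x twist [ 0.08 -0.05  0.31]
7 x travel [3.7  0.6  0.63]
4 x travel [0.   0.   3.13]
```

Call:
move_arm([
  {"hand": 8,"travel": [3.7,0.6,0.6],"twist": [0,0,0.3]},
  {"hand": 8,"travel": [3.7,0.6,0.6],"twist": [0,0,0]},
  {"hand": 8,"travel": [3.7,0.6,0.6],"twist": [0,0,0]},
  {"hand": 8,"travel": [3.7,0.6,0.6],"twist": [0,0,0]},
  {"hand": 8,"travel": [3.7,0.6,0.6],"twist": [0,0,0]},
])

```text
time: 22.45
position: [0.5524, -0.1209, 0.1638]
tool_rot: [0.821, 0.571, 0.001, 0.0]
ft_force: [-0.1, -0.0, 0.8]
grip_width: 0.0798
grip_force: 0.0
```

Call:
move_arm([
  {"hand": 8,"travel": [3.7,0.6,0.6],"twist": [0,0,0]},
  {"hand": 8,"travel": [3.7,0.6,0.6],"twist": [0,0,0]},
  {"hand": 8,"travel": [0,0,0],"twist": [0,0,0]},
  {"hand": 8,"travel": [0,0,0],"twist": [0,0,0]},
  {"hand": 8,"travel": [0,0,0],"twist": [0,0,0]},
])

```text
time: 22.87
position: [0.5886, -0.0572, 0.152]
tool_rot: [0.821, 0.571, 0.0, 0.0]
ft_force: [-0.1, -0.2, -0.1]
grip_width: 0.0799
grip_force: 0.0
```

Run:
```python
from plan import *
plan(69.7,(.5885,-.0565,.025))
T=wristT(); c=shot('wrist','w6'); W=T@c['T_tool_cam']
a=-.355
for x,y in[(.025,.0375),(.025,-.0375),(-.025,-.0375),(-.025,.0375)]:
    print((np.array(proj(c,(.5883+np.cos(a)*x-np.sin(a)*y,-.0563+np.sin(a)*x+np.cos(a)*y,.032),W))/.64).round())
b=shot('top','top3')
```

```text
now 22.8667 [ 0.5886 -0.0572  0.152 ] ft [-0.1 -0.2 -0.1] w 0.0799 gf 0.0
1 x twist [ 0.04 -0.01 -0.02]
4 x travel [ 0.02 -0.01  3.17]
[440. 240.]
[437. 359.]
[357. 359.]
[353. 240.]
```

View pics/w6.png

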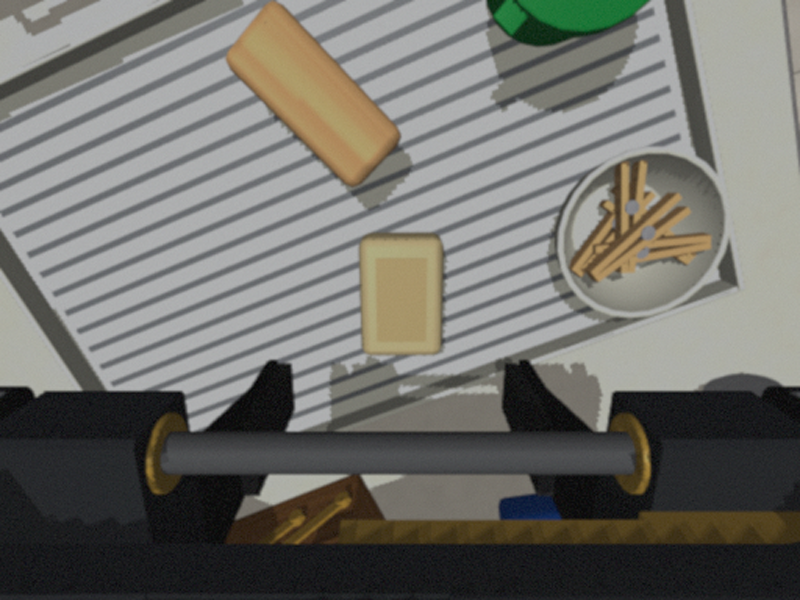

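Call:
move_arm([
  {"hand": 8,"travel": [0.2,0.1,3.5],"twist": [0,0,0]},
  {"hand": 8,"travel": [0,0,3.5],"twist": [0,0,0]},
  {"hand": 8,"travel": [0,0,3],"twist": [0,0,0]},
  {"hand": 8,"travel": [0,0,1.8],"twist": [0,0,0]},
  {"hand": 8,"travel": [0,0,0.9],"twist": [0,0,0]},
], force=25)

```text
time: 23.38
position: [0.5887, -0.057, 0.0227]
tool_rot: [0.822, 0.57, -0.001, -0.001]
ft_force: [-0.4, 0.1, 0.3]
grip_width: 0.08
grip_force: 0.0
```

Call:
move_arm([
  {"hand": 4,"travel": [0,0,0],"twist": [0,0,0]},
  {"hand": 4,"travel": [0,0,0],"twist": [0,0,0]},
  {"hand": 4,"travel": [0,0,0],"twist": [0,0,0]},
  {"hand": 4,"travel": [0,0,0],"twist": [0,0,0]},
  {"hand": 4,"travel": [0,0,0],"twist": [0,0,0]},
])

```text
time: 23.8
position: [0.5918, -0.0561, 0.0267]
tool_rot: [0.821, 0.57, 0.002, 0.002]
ft_force: [0.3, 0.2, 0.7]
grip_width: 0.0545
grip_force: 0.0
```

Call:
move_arm([
  {"hand": 4,"travel": [0,0,0],"twist": [0,0,0]},
  {"hand": 4,"travel": [0,0,0],"twist": [0,0,0]},
])

```text
time: 23.97
position: [0.5916, -0.0559, 0.0264]
tool_rot: [0.821, 0.571, 0.001, 0.001]
ft_force: [-0.4, -0.0, 4.8]
grip_width: 0.0496
grip_force: 25.0
```

```bash
cat >> plan.py <<'E'
CAD=np.array([.4683,.2981]);CY=.0323
def cad(x,y): return CAD+[np.cos(CY)*x-np.sin(CY)*y,np.sin(CY)*x+np.cos(CY)*y]
E
python3 - <<'E'
from plan import *
p=robot.get_obs()['position']; s=cad(0,.061); print(s,cad(0,-.051))
plan(None,(p[0],p[1],.15)); plan(91.85,(*p[:2],.15),(*s,.15),(*s,p[2]+.003))
E
```

```text
[0.46633004 0.35906818] [0.46994701 0.2471266 ]
now 23.9667 [ 0.5916 -0.0559  0.0264] ft [-0.4 -0.   4.8] w 0.0496 gf 25.0
4 x travel [ 0.    0.01 -3.09]
now 23.9667 [ 0.5916 -0.0559  0.0264] ft [-0.4 -0.   4.8] w 0.0496 gf 25.0
4 x twist [ 0.05 -0.   -5.57]
4 x travel [ 0.    0.   -3.09]
11 x travel [ 3.81 -1.02  0.  ]
3 x travel [0.   0.   4.02]
```

Call:
move_arm([
  {"hand": 4,"travel": [0,0,-2],"twist": [0,0,0]},
  {"hand": 4,"travel": [0,0,-3.5],"twist": [0,0,0]},
  {"hand": 4,"travel": [0,0,-3.5],"twist": [0,0,0]},
  {"hand": 4,"travel": [0,0,-3.4],"twist": [0,0,0]},
  {"hand": 4,"travel": [0,0,0],"twist": [0,0,-5.57]},
])

```text
time: 24.38
position: [0.5948, -0.0566, 0.156]
tool_rot: [0.792, 0.61, 0.005, 0.006]
ft_force: [1.6, -1.0, -1.0]
grip_width: 0.0497
grip_force: 25.0
```

Call:
move_arm([
  {"hand": 4,"travel": [0,0,0],"twist": [0,0,-5.57]},
  {"hand": 4,"travel": [0,0,0],"twist": [0,0,-5.57]},
  {"hand": 4,"travel": [0,0,0],"twist": [0,0,-5.57]},
  {"hand": 4,"travel": [3.81,-1.02,0],"twist": [0,0,0]},
  {"hand": 4,"travel": [3.81,-1.02,0],"twist": [0,0,0]},
])

```text
time: 24.8
position: [0.5683, 0.0188, 0.1491]
tool_rot: [0.697, 0.717, 0.001, 0.001]
ft_force: [0.3, 0.7, -1.6]
grip_width: 0.0503
grip_force: 25.0
```

Call:
move_arm([
  {"hand": 4,"travel": [3.81,-1.02,0],"twist": [0,0,0]},
  {"hand": 4,"travel": [3.81,-1.02,0],"twist": [0,0,0]},
  {"hand": 4,"travel": [3.81,-1.02,0],"twist": [0,0,0]},
  {"hand": 4,"travel": [3.81,-1.02,0],"twist": [0,0,0]},
  {"hand": 4,"travel": [3.81,-1.02,0],"twist": [0,0,0]},
])

```text
time: 25.22
position: [0.5094, 0.2102, 0.149]
tool_rot: [0.696, 0.718, 0.0, 0.0]
ft_force: [-0.1, 0.3, -0.8]
grip_width: 0.0498
grip_force: 25.0
```

Call:
move_arm([
  {"hand": 4,"travel": [3.81,-1.02,0],"twist": [0,0,0]},
  {"hand": 4,"travel": [3.81,-1.02,0],"twist": [0,0,0]},
  {"hand": 4,"travel": [3.81,-1.02,0],"twist": [0,0,0]},
  {"hand": 4,"travel": [3.81,-1.02,0],"twist": [0,0,0]},
  {"hand": 4,"travel": [0,0,0],"twist": [0,0,0]},
])

```text
time: 25.63
position: [0.4621, 0.366, 0.1491]
tool_rot: [0.693, 0.721, 0.002, -0.001]
ft_force: [1.2, -0.2, -1.2]
grip_width: 0.0497
grip_force: 25.0
```

Call:
move_arm([
  {"hand": 4,"travel": [0,0,0],"twist": [0,0,0]},
  {"hand": 4,"travel": [0,0,0],"twist": [0,0,0]},
  {"hand": 4,"travel": [0,0,0],"twist": [0,0,0]},
])

```text
time: 25.88
position: [0.465, 0.3584, 0.1488]
tool_rot: [0.696, 0.718, 0.0, 0.001]
ft_force: [0.5, -0.8, -0.9]
grip_width: 0.05
grip_force: 25.0
```

Run:
```python
from plan import *
plan(91.85,(*cad(0,.061),.028))
T=wristT(); c=shot('wrist','w7'); W=T@c['T_tool_cam']
for x,y in[(.06,.114),(-.06,.114),(.058,.01),(-.058,.01)]: print((np.array(proj(c,(*cad(x,y),.03),W))/.64).round())
```

```text
now 25.8833 [0.465  0.3584 0.1488] ft [ 0.5 -0.8 -0.9] w 0.05 gf 25.0
1 x twist [ 0.06  0.04 -0.06]
3 x travel [0.02 0.04 4.03]
[506. 213.]
[293. 213.]
[492. 380.]
[307. 380.]
```

View pics/w7.png

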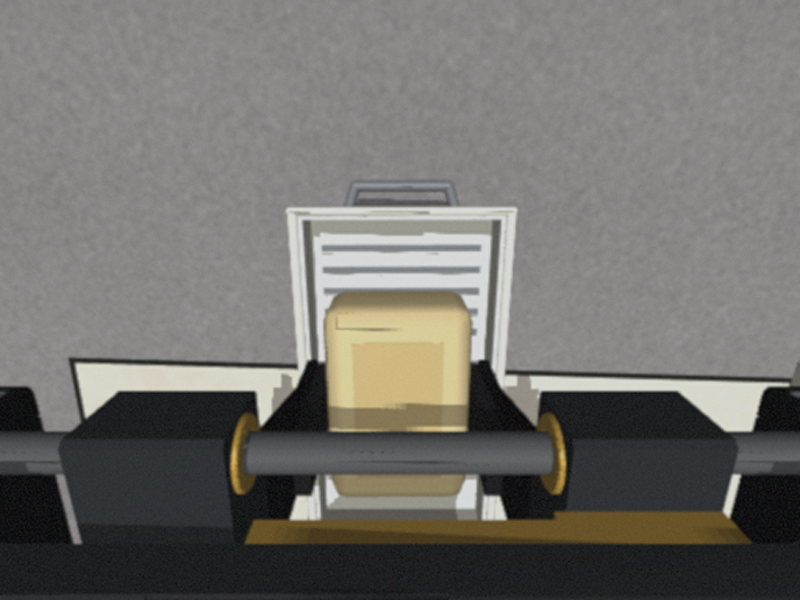

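Call:
move_arm([
  {"hand": 4,"travel": [0.2,0.15,3.5],"twist": [0,0,0]},
  {"hand": 4,"travel": [0,0,3.5],"twist": [0,0,0]},
  {"hand": 4,"travel": [0,0,3],"twist": [0,0,0]},
  {"hand": 4,"travel": [0,0,1.5],"twist": [0,0,0]},
  {"hand": 4,"travel": [0,0,0.5],"twist": [0,0,0]},
])

```text
time: 26.35
position: [0.465, 0.3588, 0.0262]
tool_rot: [0.696, 0.718, -0.003, -0.001]
ft_force: [-6.4, -4.2, 19.9]
grip_width: 0.0498
grip_force: 25.0
```

Call:
move_arm([
  {"hand": 4,"travel": [0,0,0],"twist": [0,0,0]},
  {"hand": 4,"travel": [0,0,0.2],"twist": [0,0,0]},
  {"hand": 4,"travel": [0,0,0],"twist": [0,0,0]},
])

```text
time: 26.6
position: [0.4679, 0.3615, 0.0279]
tool_rot: [0.696, 0.718, 0.002, 0.001]
ft_force: [-0.2, -0.1, -0.7]
grip_width: 0.0498
grip_force: 25.0
```

Call:
move_arm([
  {"hand": 4,"travel": [0,0,0.12],"twist": [0,0,0]},
  {"hand": 4,"travel": [0,0,0],"twist": [0,0,0]},
  {"hand": 6.4,"travel": [0,0,0],"twist": [0,0,0]},
  {"hand": 6.4,"travel": [0,0,0],"twist": [0,0,0]},
  {"hand": 6.4,"travel": [0,0,0],"twist": [0,0,0]},
])

```text
time: 27.02
position: [0.4669, 0.3618, 0.0263]
tool_rot: [0.696, 0.718, 0.001, 0.001]
ft_force: [0.2, 0.4, 0.9]
grip_width: 0.0606
grip_force: 0.0
```

Call:
move_arm([
  {"hand": 6.4,"travel": [0,0,-1],"twist": [0,0,0]},
  {"hand": 6.4,"travel": [0,0,-3],"twist": [0,0,0]},
  {"hand": 7.5,"travel": [0,0,-4],"twist": [0,0,0]},
  {"hand": 7.5,"travel": [0,0,-4],"twist": [0,0,0]},
  {"hand": 7.5,"travel": [0,0,0],"twist": [0,0,0]},
])

```text
time: 27.43
position: [0.471, 0.3643, 0.1543]
tool_rot: [0.695, 0.719, 0.008, 0.003]
ft_force: [1.4, 0.6, -0.8]
grip_width: 0.0733
grip_force: 0.0
```

Call:
move_arm([
  {"hand": 7.5,"travel": [0,0,0],"twist": [0,0,0]},
  {"hand": 7.5,"travel": [0,0,0],"twist": [0,0,0]},
  {"hand": 7.5,"travel": [0,0,0],"twist": [0,0,0]},
])

```text
time: 27.68
position: [0.4653, 0.361, 0.1449]
tool_rot: [0.696, 0.718, -0.001, 0.0]
ft_force: [0.6, 0.2, 0.3]
grip_width: 0.0751
grip_force: 0.0
```

Run:
```python
from plan import *
plan(115.9,(.5875,.0612,.15),(.5875,.0612,.034))
```

```text
now 27.6833 [0.4653 0.361  0.1449] ft [0.6 0.2 0.3] w 0.0751 gf 0.0
4 x twist [-0.01  0.01 -6.01]
8 x travel [-4.04 -0.26 -0.06]
3 x travel [0.   0.   3.87]
```

Call:
move_arm([
  {"hand": 7.5,"travel": [0,0,-0.3],"twist": [0,0,-6.0]},
  {"hand": 7.5,"travel": [0,0,0],"twist": [0,0,-6.0]},
  {"hand": 7.5,"travel": [0,0,0],"twist": [0,0,-6.0]},
  {"hand": 7.5,"travel": [0,0,0],"twist": [0,0,-6.0]},
  {"hand": 7.5,"travel": [-4.04,-0.26,0],"twist": [0,0,0]},
])

```text
time: 28.1
position: [0.4786, 0.3282, 0.147]
tool_rot: [0.527, 0.85, 0.0, -0.001]
ft_force: [1.1, -1.2, 0.7]
grip_width: 0.0752
grip_force: 0.0
```

Call:
move_arm([
  {"hand": 7.5,"travel": [-4.04,-0.26,0],"twist": [0,0,0]},
  {"hand": 7.5,"travel": [-4.04,-0.26,0],"twist": [0,0,0]},
  {"hand": 7.5,"travel": [-4.04,-0.26,0],"twist": [0,0,0]},
  {"hand": 7.5,"travel": [-4.04,-0.26,0],"twist": [0,0,0]},
  {"hand": 7.5,"travel": [-4.04,-0.26,0],"twist": [0,0,0]},
])

```text
time: 28.52
position: [0.5572, 0.1348, 0.1471]
tool_rot: [0.531, 0.847, -0.001, -0.001]
ft_force: [0.5, 0.1, -0.2]
grip_width: 0.0749
grip_force: 0.0
```

Call:
move_arm([
  {"hand": 7.5,"travel": [-4.04,-0.26,0],"twist": [0,0,0]},
  {"hand": 7.5,"travel": [-4.04,-0.26,0],"twist": [0,0,0]},
  {"hand": 7.5,"travel": [0,0,0],"twist": [0,0,0]},
  {"hand": 7.5,"travel": [0,0,0],"twist": [0,0,0]},
  {"hand": 7.5,"travel": [0,0,0],"twist": [0,0,0]},
])

```text
time: 28.93
position: [0.5872, 0.0616, 0.1474]
tool_rot: [0.532, 0.847, -0.0, -0.001]
ft_force: [0.0, -0.2, -0.3]
grip_width: 0.075
grip_force: 0.0
```

Run:
```python
from plan import *
plan(115.9,(.5875,.0612,.034))
T=wristT(); c=shot('wrist','w8'); W=T@c['T_tool_cam']; print(np.array(proj(c,(.5864,.0608,.047),W))/.64)
```

```text
now 28.9333 [0.5872 0.0616 0.1474] ft [ 0.  -0.2 -0.3] w 0.075 gf 0.0
1 x twist [-0.1  -0.11 -0.12]
3 x travel [-0.02  0.    3.78]
[395.56541861 314.51538966]
```

View pics/w8.png

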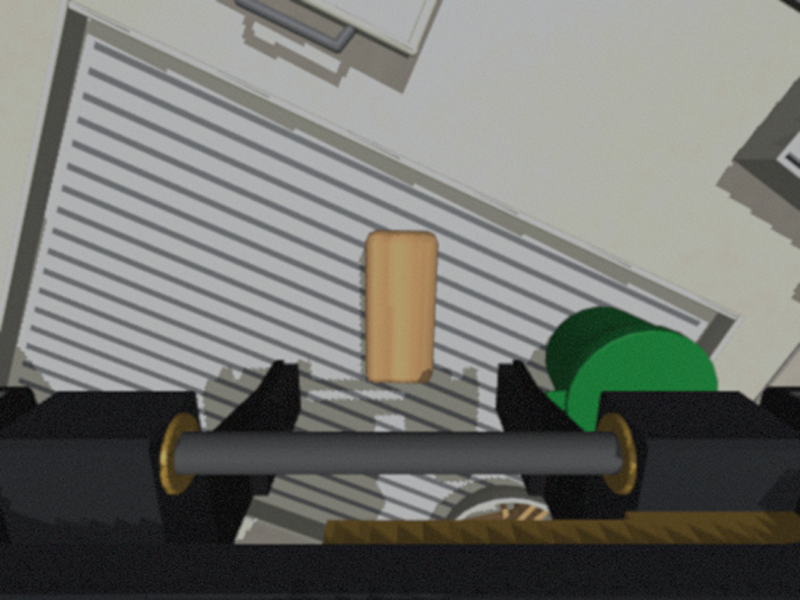

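Call:
move_arm([
  {"hand": 7.5,"travel": [0.2,0,3],"twist": [0,0,0]},
  {"hand": 7.5,"travel": [0,0,3],"twist": [0,0,0]},
  {"hand": 7.5,"travel": [0,0,3],"twist": [0,0,0]},
  {"hand": 7.5,"travel": [0,0,1.5],"twist": [0,0,0]},
  {"hand": 7.5,"travel": [0,0,0.7],"twist": [0,0,0]},
])

```text
time: 29.4
position: [0.5848, 0.0656, 0.034]
tool_rot: [0.53, 0.848, -0.001, -0.002]
ft_force: [1.1, -0.0, 0.7]
grip_width: 0.0751
grip_force: 0.0
```

Call:
move_arm([
  {"hand": 3,"travel": [0,0,0],"twist": [0,0,0]},
  {"hand": 3,"travel": [0,0,0],"twist": [0,0,0]},
  {"hand": 3,"travel": [0,0,0],"twist": [0,0,0]},
  {"hand": 3,"travel": [0,0,0],"twist": [0,0,0]},
  {"hand": 3,"travel": [0,0,0],"twist": [0,0,0]},
])

```text
time: 29.82
position: [0.5888, 0.0635, 0.0384]
tool_rot: [0.531, 0.847, 0.001, 0.002]
ft_force: [0.5, 0.4, -0.9]
grip_width: 0.0492
grip_force: 0.0
```

Call:
move_arm([
  {"hand": 3,"travel": [0,0,0],"twist": [0,0,0]},
  {"hand": 3,"travel": [0,0,0],"twist": [0,0,0]},
  {"hand": 3,"travel": [0,0,0],"twist": [0,0,0]},
])

```text
time: 30.07
position: [0.5883, 0.0633, 0.0379]
tool_rot: [0.531, 0.847, 0.001, 0.001]
ft_force: [-1.5, 0.1, 5.3]
grip_width: 0.0402
grip_force: 25.0
```

Run:
```python
from plan import *
p=robot.get_obs()['position']; s=cad(0.002,-.050)
plan(91.85,(*p[:2],.165),(*s,.165),(*s,p[2]+.002))
```

```text
now 30.0667 [0.5883 0.0633 0.0379] ft [-1.5  0.1  5.3] w 0.0402 gf 25.0
4 x twist [0.04 0.01 6.  ]
4 x travel [ 0.    0.   -3.18]
6 x travel [ 3.14 -1.84  0.  ]
4 x travel [0.   0.   3.13]
```

Call:
move_arm([
  {"hand": 3,"travel": [0,0,-2],"twist": [0,0,0]},
  {"hand": 3,"travel": [0,0,-3.6],"twist": [0,0,0]},
  {"hand": 3,"travel": [0,0,-3.6],"twist": [0,0,0]},
  {"hand": 3,"travel": [0,0,-3.5],"twist": [0,0,0]},
  {"hand": 3,"travel": [0,0,0],"twist": [0,0,6]},
])

```text
time: 30.48
position: [0.5921, 0.0632, 0.171]
tool_rot: [0.575, 0.818, 0.004, 0.007]
ft_force: [1.2, -0.2, -0.7]
grip_width: 0.04
grip_force: 25.0
```

Call:
move_arm([
  {"hand": 3,"travel": [0,0,0],"twist": [0,0,6]},
  {"hand": 3,"travel": [0,0,0],"twist": [0,0,6]},
  {"hand": 3,"travel": [0,0,0],"twist": [0,0,6]},
  {"hand": 3,"travel": [3.14,-1.84,0],"twist": [0,0,0]},
  {"hand": 3,"travel": [3.14,-1.84,0],"twist": [0,0,0]},
])

```text
time: 30.9
position: [0.5496, 0.1241, 0.1638]
tool_rot: [0.697, 0.717, 0.001, 0.001]
ft_force: [-0.5, 1.3, -1.8]
grip_width: 0.0396
grip_force: 25.0
```

Call:
move_arm([
  {"hand": 3,"travel": [3.14,-1.84,0],"twist": [0,0,0]},
  {"hand": 3,"travel": [3.14,-1.84,0],"twist": [0,0,0]},
  {"hand": 3,"travel": [3.14,-1.84,0],"twist": [0,0,0]},
  {"hand": 3,"travel": [3.14,-1.84,0],"twist": [0,0,0]},
  {"hand": 3,"travel": [0,0,0],"twist": [0,0,0]},
])

```text
time: 31.32
position: [0.466, 0.2522, 0.1634]
tool_rot: [0.694, 0.72, -0.001, -0.002]
ft_force: [0.4, -0.5, -0.2]
grip_width: 0.0397
grip_force: 25.0
```

Call:
move_arm([
  {"hand": 3,"travel": [0,0,0],"twist": [0,0,0]},
  {"hand": 3,"travel": [0,0,0],"twist": [0,0,0]},
  {"hand": 3,"travel": [0,0,0],"twist": [0,0,0]},
])

```text
time: 31.57
position: [0.4722, 0.2474, 0.1638]
tool_rot: [0.696, 0.718, 0.001, 0.001]
ft_force: [-0.3, 0.2, -0.9]
grip_width: 0.04
grip_force: 25.0
```

Run:
```python
from plan import *
plan(91.85,(*cad(.002,-.050),.040))
shot('wrist','w9')
```

```text
now 31.5667 [0.4722 0.2474 0.1638] ft [-0.3  0.2 -0.9] w 0.04 gf 25.0
1 x twist [ 0.14  0.   -0.07]
4 x travel [ 0.02 -0.01  3.1 ]
```

View pics/w9.png

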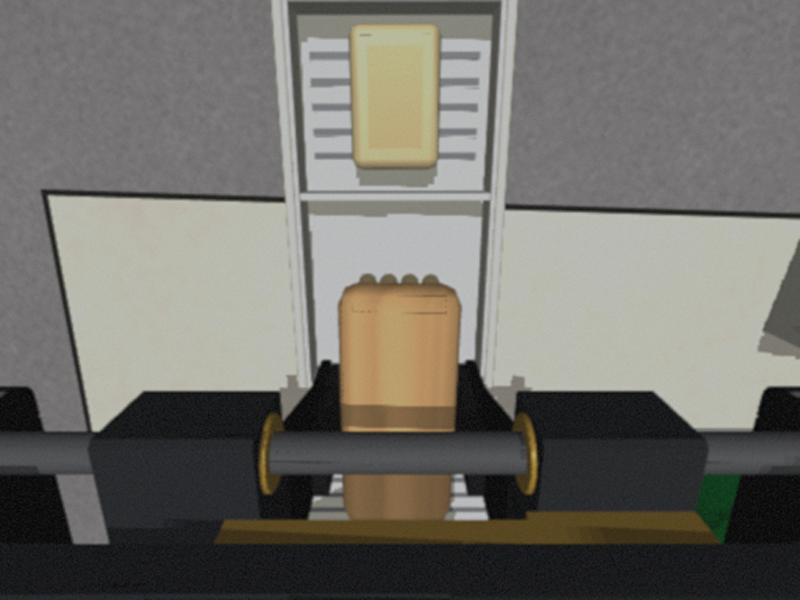

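Call:
move_arm([
  {"hand": 3,"travel": [0.1,0,3.5],"twist": [0,0,0]},
  {"hand": 3,"travel": [0,0,3.5],"twist": [0,0,0]},
  {"hand": 3,"travel": [0,0,3],"twist": [0,0,0]},
  {"hand": 3,"travel": [0,0,1.4],"twist": [0,0,0]},
  {"hand": 3,"travel": [0,0,0.6],"twist": [0,0,0]},
])

```text
time: 32.03
position: [0.4708, 0.2474, 0.0411]
tool_rot: [0.697, 0.718, -0.001, -0.001]
ft_force: [0.5, -0.6, 0.1]
grip_width: 0.0393
grip_force: 25.0
```

Call:
move_arm([
  {"hand": 3,"travel": [0,0,0.2],"twist": [0,0,0]},
  {"hand": 3,"travel": [0,0,0.1],"twist": [0,0,0]},
  {"hand": 3,"travel": [0,0,0],"twist": [0,0,0]},
  {"hand": 3,"travel": [0,0,0],"twist": [0,0,0]},
])

```text
time: 32.37
position: [0.4725, 0.2493, 0.042]
tool_rot: [0.696, 0.718, 0.002, 0.001]
ft_force: [0.4, 0.2, -1.0]
grip_width: 0.0398
grip_force: 25.0
```

Need about 4 mm more; lower, release, and retreat.

Call:
move_arm([
  {"hand": 3,"travel": [0,0,0.2],"twist": [0,0,0]},
  {"hand": 3,"travel": [0,0,0.15],"twist": [0,0,0]},
  {"hand": 3,"travel": [0,0,0],"twist": [0,0,0]},
  {"hand": 3,"travel": [0,0,0],"twist": [0,0,0]},
])

```text
time: 32.7
position: [0.472, 0.2494, 0.0379]
tool_rot: [0.696, 0.718, 0.001, 0.001]
ft_force: [0.2, 0.1, 3.0]
grip_width: 0.0396
grip_force: 25.0
```

Call:
move_arm([
  {"hand": 5.8,"travel": [0,0,0],"twist": [0,0,0]},
  {"hand": 5.8,"travel": [0,0,0],"twist": [0,0,0]},
  {"hand": 5.8,"travel": [0,0,0],"twist": [0,0,0]},
  {"hand": 5.8,"travel": [0,0,0],"twist": [0,0,0]},
  {"hand": 5.8,"travel": [0,0,-1],"twist": [0,0,0]},
])

```text
time: 33.12
position: [0.4701, 0.2488, 0.0462]
tool_rot: [0.696, 0.718, -0.001, -0.0]
ft_force: [0.1, -0.4, -0.6]
grip_width: 0.057
grip_force: 0.0
```

Call:
move_arm([
  {"hand": 5.8,"travel": [0,0,-3],"twist": [0,0,0]},
  {"hand": 5.8,"travel": [0,0,-4],"twist": [0,0,0]},
  {"hand": 5.8,"travel": [0,0,-4],"twist": [0,0,0]},
  {"hand": 5.8,"travel": [0,0,-4],"twist": [0,0,0]},
  {"hand": 5.8,"travel": [0,0,-2],"twist": [0,0,0]},
])

```text
time: 33.53
position: [0.4728, 0.2498, 0.2227]
tool_rot: [0.696, 0.718, 0.004, 0.002]
ft_force: [0.2, -0.3, -0.3]
grip_width: 0.0579
grip_force: 0.0
```

Call:
move_arm([
  {"hand": 5.8,"travel": [-4,-2,0],"twist": [0,0,0]},
  {"hand": 5.8,"travel": [-4,-2,0],"twist": [0,0,0]},
  {"hand": 5.8,"travel": [-3,0,0],"twist": [0,0,0]},
  {"hand": 5.8,"travel": [-3,0,0],"twist": [0,0,0]},
  {"hand": 5.8,"travel": [0,0,0],"twist": [0,0,0]},
])

```text
time: 33.95
position: [0.4381, 0.1097, 0.2181]
tool_rot: [0.697, 0.717, 0.0, 0.002]
ft_force: [-0.3, -0.3, -0.6]
grip_width: 0.0581
grip_force: 0.0
```

Call:
move_arm([
  {"hand": 5.8,"travel": [0,0,0],"twist": [0,0,0]},
  {"hand": 5.8,"travel": [0,0,0],"twist": [0,0,0]},
  {"hand": 5.8,"travel": [0,0,0],"twist": [0,0,0]},
])

```text
time: 34.2
position: [0.4382, 0.1144, 0.2174]
tool_rot: [0.695, 0.719, 0.001, 0.0]
ft_force: [0.2, -0.3, 0.2]
grip_width: 0.0584
grip_force: 0.0
```

Run:
```python
from h import *
shot('scene','scene9')
```

```text
(no output)
```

View pics/scene9.png

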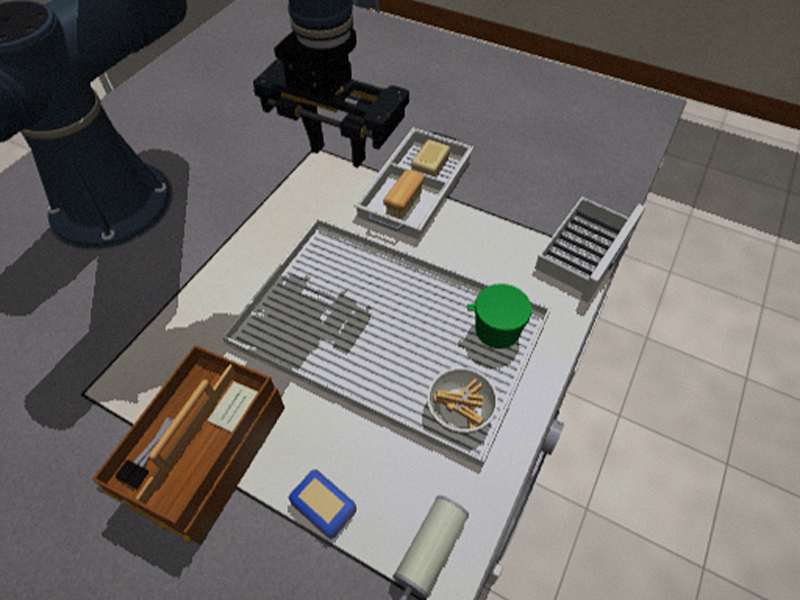

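The scene picture shows the top tray closed in its starting place, with its near corner at (95,482) as before. The soap (432,156) and brush (404,190) lie in their bays, and the tub and dish have not moved. I'll hand it in.

```bash
python3 -c "
from rig import robot
print(robot.hand_in())"
```

```text
the job is handed in; nothing more can be done
None
```

Both kits are made up and the job is handed in (no verdict came back): the tin and spool are in the mending box with its top tray lowered home, the soap and brush are in the caddy, and the dish of pegs and green tub look unmoved.

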